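Sweep the egg-temperature loggers into the reader bay

TASK

Three flat steel temperature loggers lie scattered on the hatchery bench. Push each of them over the bench top with the fingertips, through the open side of the low three-walled aluminium bay in front of the reader box, until all three lie flat and completely inside it. Do not pick the loggers up, and leave the calibration weight, the wooden egg ring, the marker, the egg, the pen pot and the torch where they are.

Things in the scene. Friction and masses are not known exactly. Their poses are not given: they have to be found in the camera images.
- bay: gathering bay fixed to the bench: three aluminium walls 24 mm high and 6 mm thick round a patch of bare bench (no floor plate, no sill), open on its own -y side. Inside 170 mm wide along its x and 120 mm deep along its y. Origin: centre of that inner rectangle, at bench height; the open side's edge is at its y = -60 mm, the back wall's inner face at y = +60 mm. A grey reader box 45 mm tall, 182 mm wide and 70 mm deep stands directly behind the back wall. The bay's yaw varies
- logger_a: temperature logger: a plain steel disc lying flat on the bench, 36 mm in diameter, 14 mm tall, 40 to 75 g, slides freely. Origin: centre of its underside. The three loggers are alike
- logger_b: temperature logger: a plain steel disc lying flat on the bench, 36 mm in diameter, 14 mm tall, 40 to 75 g, slides freely. Origin: centre of its underside. The three loggers are alike
- logger_c: temperature logger: a plain steel disc lying flat on the bench, 36 mm in diameter, 14 mm tall, 40 to 75 g, slides freely. Origin: centre of its underside. The three loggers are alike
- weight: bystander among the loggers: upright steel calibration weight with a knob, 32 mm in diameter, 46 mm tall, 200 g. Origin: centre of its underside
- egg_ring: bystander among the loggers: low wooden egg-rest ring, 50 mm outer and 34 mm inner diameter, 16 mm tall, lying flat. Origin: centre of its underside
- marker: bystander: white marker with a grey cap lying on the bench beyond the loggers, 125 mm long along its x, 14 mm thick. Origin: its middle, at bench height
- egg: bystander: large pale egg standing in a black collar 90 mm in diameter, 128 mm tall in all, to the robot's right. Origin: centre of its underside
- pot: bystander: round steel pen pot on a wooden foot, 84 mm in diameter, 80 mm tall, with a pen standing out to about 135 mm, at the far right. Origin: centre of its underside
- torch: bystander: black candling torch lying on the bench, 190 mm long along its x, up to 48 mm thick, at the near right. Origin: about its middle, at bench height

How it is judged:
By the outcome, as a careful person would: the job done as asked, in the order asked, and still so for the second after the job is handed in, with the robot touching nothing.
It also fails if it takes over 72 s, if anything falls off the work surface, if the arm or the gripper's body presses on something with over 40 N, if the wrist force passes 120 N, or if a joint passes its speed limit or range.

ROBOT

A 7-joint arm with a two-finger parallel gripper is mounted at the origin on the work surface. World frame = base frame: x ahead of the robot, y to its left, z up, the work surface at z = 0. Lengths are in m, angles in rad, forces in N, time in s.
With the tool pointing down it reaches from about 0.425 to 0.825 m from the base axis. Payload 3.6 kg.
Tool frame: the origin (TCP) lies on the centre line of the jaws, within the pads' length; the fingertips stand 22 mm ahead of it and the grasp point (between the pads) lies 3 mm ahead of it; x points along the fingers, y is the direction in which the jaws open and shut, and the axes are right-handed (so a half turn about x gives the same grasp; the last joint's range is limited). The gripper opens to 93 mm and grips with 3 to 60 N. Pads are 15 mm wide; open, the fingers measure 128 mm over their backs; the gripper's body (75 mm by 188 mm) begins 65 mm behind the grasp point.
Start: joints at [-1.28, 0.615, -0.013, 1.423, 0.008, 1.103, -0.04], TCP at [0.203, 0.617, 0.217] pointing down, gripper open.
Joint ranges: [-3.12, 3.12], [-0.3, 2.06], [-1.34, 1.32], [0.26, 2.42], [-1.36, 4.5], [0.01, 1.98], [-2.84, 2.84]. Speed limits (rad/s): [2.79, 2.79, 3.14, 3.14, 3.14, 3.14, 3.14].

INTERFACE

Orientations are given as a rotation vector (axis times angle).
In Python, from cell import * gives the robot as it stands. The module is installed in compiled form; this text tells all that it offers.
- The arm moves only by the tool jog_arm, never from a script. Its argument "deltas" is a list of rows, each a list of 6 numbers: the shift along the tool's x, y, z in cm, then the turn, a rotation vector about the tool's x, y, z in degrees. A call has 1 to 8 rows; each row shifts and turns the pose as measured when the row begins, along the tool's axes as they then stand; what a row does not reach is not made up. A row lasts 1/12 s, in which the tool goes at most 41.7 mm and 7.16 degrees, less where a joint would pass 70% of its speed; a pose out of reach is approached as far as the arm can. A call with a gripper value outside its range is refused whole. "fingers" is the finger opening in cm, from 0 to 9.3, set as the call begins (left out, the last holds). The fingers move at their own pace and stop on an object; the grip force is fixed at half the most. Time passes only in rows, so rows that do not move let the fingers close. It gives the time, the measured TCP pose, the force and the opening at its end, in the units of the state.
- sense(): the state, without advancing time (a new reading comes with each control period).
- read_camera(name): name is "side" or "top"; returns a dict with "pixels" (384x512x3 uint8, blue, green, red), "fx", "fy", "cx", "cy" (pixels), "camera_from_world" (4x4, takes a point from world to camera coordinates). Camera axes: x right, y down, z forward; pixel columns grow to the right and rows downward; lengths in m; the calibration is good to about 2 mm. A picture is of the moment at which its call begins. There is no depth.
- hand_in(): hands the job in, once; it reports no verdict.
Trained networks look in the newest picture that a camera, given by its name, has taken for a name from the list of things; names that differ only in an ending like _2 or _b are one class to them, and where a whole thing is asked for, a point or a joint stands for the part that bears it (a point fixed in the world has none). Each returns a list of dicts, best first, with "p" (0 to 1); they miss things now and then, are a little off and sometimes report something else, mostly with a low value. They report only what shows in the picture. A call takes as long as a camera call.
- silhouettes(camera, label): "region" (384x512 bool, what is visible of it) and "extent" ([left, top, right, bottom] in pixels, round what is visible of it).
- landmark_of(camera, label): "pixel" ([row, column] in pixels: a listed point, or the origin of a listed thing).
The state is a dict: "time": time; "joint_positions": joint angles; "dq": joint speeds; "tau": joint torques, N m; "ee_pos": TCP position; "orientation": TCP orientation; "wrist_force": force on the tool from outside, world axes, zero at the start; "ft_torque": the same for the moment, N m; "finger_gap": finger opening in m.
Only numpy, scipy, OpenCV 4.12 (cv2) and the standard library are available. Lean on these libraries where they do the work, as an engineer would, in place of code of your own. Each camera call takes 0.05 s, during which the arm holds its last target.

## Working session

There is one attempt and no reset: what is moved stays moved. The work goes in short steps, Python scripts to look and compute and a tool call to move; the robot and the scene stay as the last step left them, time stands still between calls to the robot, and variables do not carry over. Pictures are saved under pics/ and viewed, and the job is handed in when it is done.

Besides the shell and the picture viewer there is one more tool, called after "Request:" by a JSON object that holds its "op" and its "data", one argument or row to a line. jog_arm: Moves the arm, as the interface text tells. Its arguments: {"type":"object","properties":{"deltas":{"type":"array","items":{"type":"array","items":{"type":"number"}}},"fingers":{"type":"number"}},"required":["deltas"]}

```bash
mkdir -p pics; cat > h.py <<'E'
from cell import *
import numpy as np, cv2
def snap(n,fn):
    c=read_camera(n); cv2.imwrite('pics/'+fn,c['pixels']); return c
def ray(c,px,z):
    # px=[row,col] -> world at height z
    T=np.linalg.inv(c['camera_from_world']); d=T[:3,:3]@np.array([(px[1]-c['cx'])/c['fx'],(px[0]-c['cy'])/c['fy'],1]); o=T[:3,3]
    return o+d*(z-o[2])/d[2]
def proj(c,p):
    q=c['camera_from_world']@np.append(p,1); return [q[1]/q[2]*c['fy']+c['cy'],q[0]/q[2]*c['fx']+c['cx']]
E
python3 - <<'E'
from h import *
s=sense(); print({k:np.round(v,3) for k,v in s.items()})
for n in ['top','side']:
    c=snap(n,n+'0.png'); print(n,np.round(np.linalg.inv(c['camera_from_world']),3)[:3].tolist(),c['fx'],c['cx'],c['cy'])
    for l in ['bay','logger_a','weight','egg_ring','marker','egg','pot','torch']:
        for r in landmark_of(n,l)[:4]: print(l,np.round(r['p'],2),np.round(r['pixel'],1),np.round(ray(c,r['pixel'],0),3))
E
```

```text
{'time': np.float64(0.0), 'joint_positions': array([-1.28 ,  0.616, -0.013,  1.425,  0.008,  1.103, -0.04 ]), 'dq': array([ 0.001, -0.001, -0.002, -0.   ,  0.001,  0.   , -0.001]), 'tau': array([-0.0000e+00, -4.5894e+01,  2.0900e-01, -1.6574e+01, -6.1000e-02,
        2.1000e-02,  0.0000e+00]), 'ee_pos': array([0.203, 0.617, 0.215]), 'orientation': array([ 0.247,  1.557, -0.251]), 'wrist_force': array([ 0.235, -0.297,  0.089]), 'ft_torque': array([0.011, 0.059, 0.026]), 'finger_gap': np.float64(0.093)}
top [[-0.008, -0.997, 0.081, 0.462], [-1.0, 0.007, -0.007, -0.088], [0.007, -0.081, -0.997, 1.085]] 442.65617621939737 251.47225272439033 194.55605084335318
logger_a 0.75 [185.  288.4] [ 0.573 -0.187  0.   ]
logger_a 0.71 [203.6 225.6] [ 0.528 -0.032  0.   ]
logger_a 0.48 [228.6 281. ] [ 0.466 -0.167  0.   ]
weight 0.46 [156.8 213.9] [ 0.645 -0.004  0.   ]
egg_ring 0.73 [244.3 224.8] [ 0.429 -0.03   0.   ]
marker 0.51 [102.3 241. ] [ 0.782 -0.071  0.   ]
egg 0.77 [201.9 392.7] [ 0.529 -0.443  0.   ]
pot 0.81 [117.3 319. ] [ 0.742 -0.266  0.   ]
pot 0.56 [100.4 242.3] [ 0.787 -0.075  0.   ]
torch 0.97 [282.2 385.7] [ 0.335 -0.42   0.   ]
side [[0.978, -0.099, 0.181, 0.397], [-0.206, -0.492, 0.846, -0.871], [0.005, -0.865, -0.502, 0.497]] 386.3102366684739 258.6970849641367 197.331017882739
bay 0.55 [155.6 233.9] [0.553 0.237 0.   ]
logger_a 0.67 [227.  272.3] [ 0.578 -0.171  0.   ]
logger_a 0.51 [234.5 221.7] [ 0.463 -0.177 -0.   ]
logger_a 0.46 [198.2 242.9] [ 0.535 -0.03   0.   ]
logger_a 0.32 [154.8 233.5] [0.553 0.244 0.   ]
weight 0.68 [190.  280.3] [ 0.64  -0.007  0.   ]
egg_ring 0.53 [205.1 202.4] [ 0.432 -0.044  0.   ]
marker 0.75 [193.2 339.1] [ 0.787 -0.054  0.   ]
egg 0.66 [321.8 278.1] [ 0.523 -0.44   0.   ]
pot 0.68 [243.5 357.8] [ 0.742 -0.267  0.   ]
torch 0.69 [332.  157.3] [ 0.329 -0.421  0.   ]
```

View pics/top0.png

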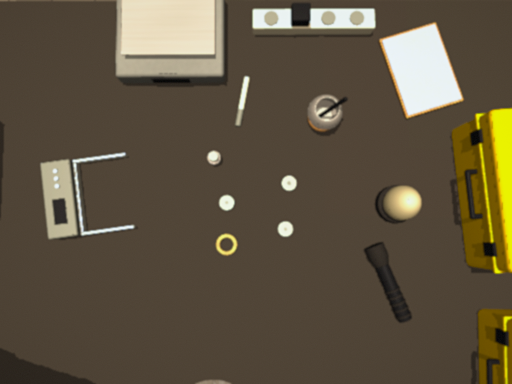

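View pics/side0.png

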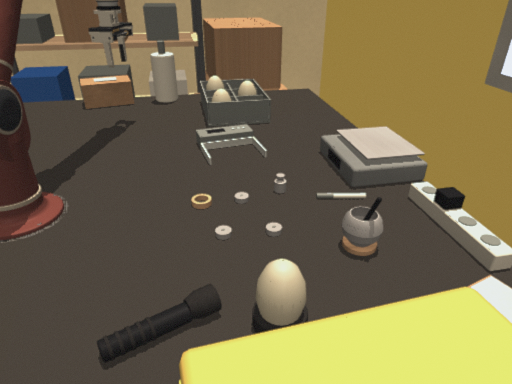

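The top picture shows the loggers at about (row, col) (203,227), (183,289) and (229,286). The weight is at (157,214), the ring at (244,226), and the bay opens to the right with wall tips near (155,125) and (227,133). The side view agrees. Next I'll measure these precisely.

```bash
python3 - <<'E'
from h import *
from scipy.spatial.transform import Rotation as R
print(np.round(R.from_rotvec(sense()['orientation']).as_matrix(),3))
for n in ['top','side']:
    c=snap(n,n+'1.png')
    for l,z in [('logger_a',.007),('weight',.023),('egg_ring',.008),('bay',.012)]:
        for r in silhouettes(n,l)[:4]:
            m=r['region']; 
            if m.sum()==0: continue
            ys,xs=np.nonzero(m); print(n,l,np.round(r['p'],2),m.sum(),r['extent'],np.round(ray(c,[ys.mean(),xs.mean()],z),4))
    if n=='top':
        im=c['pixels'][140:250,30:150]; cv2.imwrite('pics/bay.png',cv2.resize(im,None,fx=5,fy=5,interpolation=cv2.INTER_CUBIC))
        g=cv2.cvtColor(c['pixels'],cv2.COLOR_BGR2GRAY)
        # disc blobs
        _,t=cv2.threshold(g,140,255,0); N,L,S,C=cv2.connectedComponentsWithStats(t)
        for i in range(1,N):
            if 40<S[i][4]<400: print(S[i],np.round(C[i],1),np.round(ray(c,C[i][::-1],.014),4))
E
```

```text
[[-0.     0.312  0.95 ]
 [-0.     0.95  -0.312]
 [-1.    -0.    -0.   ]]
top logger_a 0.7 174 [281.1, 176.7, 293.2, 192.2] [ 0.5771 -0.1866  0.007 ]
top logger_a 0.67 177 [278.9, 222.5, 293.9, 233.9] [ 0.4666 -0.1761  0.007 ]
top logger_a 0.56 147 [221.3, 195.0, 233.9, 208.0] [ 0.5315 -0.0346  0.007 ]
top weight 0.55 150 [208.7, 150.5, 221.2, 163.9] [ 0.6387 -0.005   0.023 ]
top egg_ring 0.72 167 [217.0, 235.1, 237.2, 257.2] [ 0.4278 -0.033   0.008 ]
top bay 0.86 3403 [39.0, 153.0, 134.4, 240.8] [0.545  0.3496 0.012 ]
[236  76  14  49 262] [242.3  98.1] [ 0.7882 -0.0748  0.014 ]
[312  95  29  28 348] [324.3 110.9] [ 0.7548 -0.2771  0.014 ]
[476 113   8  16  56] [478.2 119.1] [ 0.732 -0.657  0.014]
[479 144  14  98 256] [485.9 192.2] [ 0.5505 -0.667   0.014 ]
[207 151  13  13 137] [213.2 156.9] [ 0.6418 -0.003   0.014 ]
[281 175  16  16 193] [288.7 182.7] [ 0.5772 -0.1865  0.014 ]
[219 195  16  16 193] [226.3 202.3] [ 0.5306 -0.0345  0.014 ]
[278 221  15  16 196] [285.  228.5] [ 0.4662 -0.176   0.014 ]
[216 234  21  21 210] [226.2 243.9] [ 0.4303 -0.0339  0.014 ]
[493 257   9  16  58] [495.5 266.1] [ 0.3722 -0.6811  0.014 ]
[504 316   8  15  55] [506.2 320.7] [ 0.2432 -0.6998  0.014 ]
[504 347   4  37  86] [505.5 364.6] [ 0.1417 -0.6926  0.014 ]
side logger_a 0.58 198 [214.8, 224.8, 231.5, 240.1] [ 0.4656 -0.1796  0.007 ]
side logger_a 0.47 166 [232.8, 191.7, 250.2, 205.3] [ 0.5305 -0.0373  0.007 ]
side logger_a 0.44 161 [268.5, 220.9, 276.5, 235.7] [ 0.5772 -0.1884  0.007 ]
side weight 0.46 220 [273.8, 172.4, 286.1, 196.4] [ 0.6343 -0.0153  0.023 ]
side egg_ring 0.59 250 [191.1, 196.1, 208.1, 210.4] [ 0.427  -0.0374  0.008 ]
side bay 0.67 1285 [196.2, 126.6, 268.7, 165.4] [0.5461 0.3573 0.012 ]
```

View pics/bay.png

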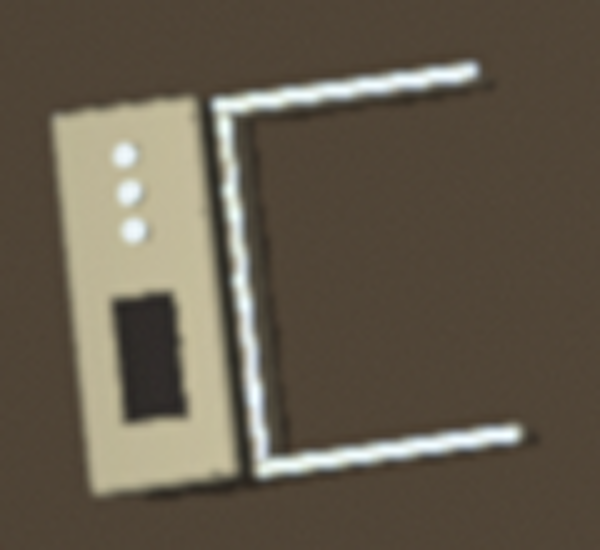

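```bash
python3 - <<'E'
from h import *
c=read_camera('top')
P=[ray(c,[140+v/5,30+u/5],.024)[:2] for u,v in [(478,70),(522,433),(222,105),(262,470)]]
for p in P: print(np.round(p,4))
a,b,d,e=P
print(np.linalg.norm(a-b),np.linalg.norm(d-e),np.linalg.norm(a-d),np.linalg.norm(b-e))
ydir=(d-a)+(e-b); ydir/=np.linalg.norm(ydir); xdir=(d-e)/np.linalg.norm(d-e); print(ydir,xdir)
org=(a+b)/2+ydir*.06; print('org',org, np.degrees(np.arctan2(-ydir[0],ydir[1])))
E
```

```text
[0.6487 0.208 ]
[0.4735 0.1844]
[0.6325 0.331 ]
[0.4568 0.3077]
0.176863298255757 0.17718261340216845 0.12411794034449106 0.12448346065594965
[-0.13225223  0.9912161 ] [0.99131918 0.13147728]
org [0.55316814 0.25563227] 7.599759320982643
```

The bay is 177 mm across its walls and 124 mm deep (expected 176 and 126), with yaw 7.6° and origin (0.553, 0.256). I'll push with the fingers 16 mm apart so that a disc sits between the two fingertips. First I'll move to behind logger 1.

```bash
cat >> h.py <<'E'
from scipy.spatial.transform import Rotation as R
O=np.array([.5532,.2556]); XD=np.array([.9912,.132]); YD=np.array([-.132,.9912])
def pose():
    s=sense(); M=R.from_rotvec(s['orientation']).as_matrix()
    return s,np.array(s['ee_pos']),M
def plan(wps,step=3.8,yawdeg=None):
    """wps list of (x,y,z,yawdeg,stepcm). yaw= angle of tool y axis from world x"""
    s,p,M=pose(); yaw=np.degrees(np.arctan2(M[1,1],M[0,1])); print('now',np.round(p,4),'yaw',round(yaw,2),'tilt',np.round(M[:,0],3),'t',s['time'],'F',np.round(s['wrist_force'],1))
    rows=[]
    for x,y,z,w,st in wps:
        t=np.array([x,y,z]); n=max(int(np.ceil(np.linalg.norm(t-p)*100/st-1e-6)),int(np.ceil(abs(w-yaw)/6.9-1e-6)),1)
        d=(t-p)*100/n; dw=(w-yaw)/n
        for i in range(n):
            a=np.radians(yaw); ty=np.array([np.cos(a),np.sin(a),0]); tx=np.array([0,0,-1.]); tz=np.cross(tx,ty)
            rows.append([round(float(v),2) for v in (d@tx,d@ty,d@tz)]+[round(float(-dw),1),0,0]); yaw+=dw
        p=t
    for i in range(0,len(rows),8): print(str(rows[i:i+8]).replace(' ',''))
E
python3 - <<'E'
from h import *
plan([(.528,-.085,.20,-3.5,3.8)])
E
```

```text
now [0.203  0.6174 0.2165] yaw 71.8 tilt [-0. -0. -1.] t 1.45 F [-0.3  0.7  0.6]
[[0.08,-2.69,2.51,3.6,0,0],[0.08,-2.53,2.68,3.6,0,0],[0.08,-2.36,2.83,3.6,0,0],[0.08,-2.18,2.97,3.6,0,0],[0.08,-1.99,3.1,3.6,0,0],[0.08,-1.79,3.22,3.6,0,0],[0.08,-1.58,3.33,3.6,0,0],[0.08,-1.37,3.42,3.6,0,0]]
[[0.08,-1.16,3.5,3.6,0,0],[0.08,-0.94,3.56,3.6,0,0],[0.08,-0.71,3.62,3.6,0,0],[0.08,-0.48,3.65,3.6,0,0],[0.08,-0.25,3.68,3.6,0,0],[0.08,-0.02,3.69,3.6,0,0],[0.08,0.21,3.68,3.6,0,0],[0.08,0.44,3.66,3.6,0,0]]
[[0.08,0.67,3.62,3.6,0,0],[0.08,0.89,3.58,3.6,0,0],[0.08,1.11,3.51,3.6,0,0],[0.08,1.33,3.44,3.6,0,0],[0.08,1.54,3.35,3.6,0,0]]
```

Request:
{"op": "jog_arm", "data": {
  "deltas": [
    [0.1,-2.7,2.5,3.6,0,0],
    [0.1,-2.5,2.7,3.6,0,0],
    [0.1,-2.4,2.8,3.6,0,0],
    [0.1,-2.2,3.0,3.6,0,0],
    [0.1,-2.0,3.1,3.6,0,0],
    [0.1,-1.8,3.2,3.6,0,0],
    [0.1,-1.6,3.3,3.6,0,0],
    [0.1,-1.4,3.4,3.6,0,0]
  ],
  "fingers": 1.6
}}

```text
time: 2.12
ee_pos: [0.3217, 0.3486, 0.2054]
orientation: [0.652, 1.481, -0.638]
wrist_force: [0.4, -0.5, 0.2]
finger_gap: 0.044
```

Request:
{"op": "jog_arm", "data": {
  "deltas": [
    [0.1,-1.2,3.5,3.6,0,0],
    [0.1,-0.9,3.6,3.6,0,0],
    [0.1,-0.7,3.6,3.6,0,0],
    [0.1,-0.5,3.7,3.6,0,0],
    [0.1,-0.3,3.7,3.6,0,0],
    [0,0,3.7,3.6,0,0],
    [0,0.2,3.7,3.6,0,0],
    [0,0.4,3.7,3.6,0,0]
  ]
}}

```text
time: 2.78
ee_pos: [0.4457, 0.0646, 0.1995]
orientation: [1.06, 1.313, -1.033]
wrist_force: [1.5, 0.8, 0.5]
finger_gap: 0.016
```

```bash
python3 - <<'E'
from h import *
plan([(.528,-.085,.15,-3.5,3.8),(.528,-.085,.027,-3.5,2.5)])
E
```

```text
now [0.4457 0.0646 0.1995] yaw 12.63 tilt [ 0.004  0.017 -1.   ] t 2.7833 F [1.5 0.8 0.5]
[[0.99,0.95,3.28,3.2,0,0],[0.99,1.13,3.22,3.2,0,0],[0.99,1.31,3.15,3.2,0,0],[0.99,1.49,3.07,3.2,0,0],[0.99,1.66,2.98,3.2,0,0],[2.46,0.0,0.0,0.0,0,0],[2.46,0.0,0.0,0.0,0,0],[2.46,0.0,0.0,0.0,0,0]]
[[2.46,0.0,0.0,0.0,0,0],[2.46,0.0,0.0,0.0,0,0]]
```

Request:
{"op": "jog_arm", "data": {
  "deltas": [
    [1.0,1.0,3.3,3.2,0,0],
    [1.0,1.1,3.2,3.2,0,0],
    [1.0,1.3,3.2,3.2,0,0],
    [1.0,1.5,3.1,3.2,0,0],
    [1.0,1.7,3.0,3.2,0,0],
    [1,0,0,0,0,0],
    [1,0,0,0,0,0]
  ]
}}

```text
time: 3.37
ee_pos: [0.538, -0.1043, 0.1293]
orientation: [1.292, 1.16, -1.252]
wrist_force: [-0.3, 1.0, -0.4]
finger_gap: 0.0161
```

```bash
python3 - <<'E'
from h import *
plan([(.528,-.085,.06,-3.5,2.5),(.528,-.085,.027,-3.5,1.2)])
E
```

```text
now [ 0.538  -0.1043  0.1293] yaw -5.02 tilt [ 0.022  0.011 -1.   ] t 3.3667 F [-0.3  1.  -0.4]
[[2.31,-0.39,-0.61,-0.5,0,0],[2.31,-0.38,-0.62,-0.5,0,0],[2.31,-0.38,-0.62,-0.5,0,0],[1.1,0.0,0.0,-0.0,0,0],[1.1,0.0,0.0,-0.0,0,0],[1.1,0.0,0.0,-0.0,0,0]]
```

Request:
{"op": "jog_arm", "data": {
  "deltas": [
    [2.3,-0.4,-0.6,-0.5,-0.6,-1.3],
    [2.3,-0.4,-0.6,-0.5,0,0],
    [2.3,-0.3,-0.6,-0.5,0,0],
    [1,0,0,0,0,0],
    [0.5,0,0,0,0,0],
    [0,0,0,0,0,0]
  ]
}}

```text
time: 3.87
ee_pos: [0.5298, -0.0853, 0.0408]
orientation: [1.255, 1.182, -1.254]
wrist_force: [-0.3, 0.7, -0.3]
finger_gap: 0.0158
```

```bash
python3 - <<'E'
from h import *
plan([(.528,-.085,.027,-3.5,1.2),(.546,.256,.027,-3.5,1.8)])
for n in ['top','side']: c=snap(n,n+'2.png')
s=read_camera('top');cv2.imwrite('pics/t2z.png',cv2.resize(s['pixels'][130:270,50:320],None,fx=2.9,fy=2.9))
E
```

```text
now [ 0.5298 -0.0853  0.0408] yaw -3.48 tilt [-0.001  0.002 -1.   ] t 3.8667 F [-0.3  0.7 -0.3]
[[0.69,-0.09,-0.01,0.0,0,0],[0.69,-0.09,-0.01,0.0,0,0],[0.0,-0.02,-1.8,-0.0,0,0],[0.0,-0.02,-1.8,-0.0,0,0],[0.0,-0.02,-1.8,-0.0,0,0],[0.0,-0.02,-1.8,-0.0,0,0],[0.0,-0.02,-1.8,-0.0,0,0],[0.0,-0.02,-1.8,-0.0,0,0]]
[[0.0,-0.02,-1.8,-0.0,0,0],[0.0,-0.02,-1.8,-0.0,0,0],[0.0,-0.02,-1.8,-0.0,0,0],[0.0,-0.02,-1.8,-0.0,0,0],[0.0,-0.02,-1.8,-0.0,0,0],[0.0,-0.02,-1.8,-0.0,0,0],[0.0,-0.02,-1.8,-0.0,0,0],[0.0,-0.02,-1.8,-0.0,0,0]]
[[0.0,-0.02,-1.8,-0.0,0,0],[0.0,-0.02,-1.8,-0.0,0,0],[0.0,-0.02,-1.8,-0.0,0,0],[0.0,-0.02,-1.8,-0.0,0,0],[0.0,-0.02,-1.8,-0.0,0,0]]
```

View pics/side2.png

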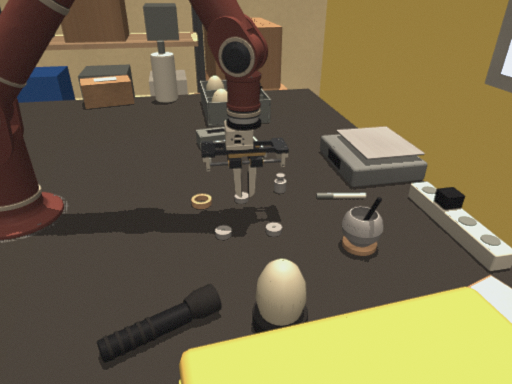

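The side view shows the two fingertips at about (190,245), just on the near side of logger 1 at (199,241). The gripper body is well above the weight. Next I'll lower the tool and make contact.

Request:
{"op": "jog_arm", "data": {
  "deltas": [
    [0.7,-0.1,0,0,0,0],
    [0.6,-0.1,0,0,0,0],
    [0.1,0,-0.5,0,0,0],
    [0,0,-0.8,0,0,0],
    [0,0,-1.0,0,0,0],
    [0,0,-1.3,0,0,0],
    [0,0,-1.5,0,0,0],
    [0,0,-1.5,0,0,0]
  ]
}}

```text
time: 4.68
ee_pos: [0.5363, -0.0198, 0.0309]
orientation: [1.263, 1.166, -1.252]
wrist_force: [0.9, 1.2, 0.4]
finger_gap: 0.016
```

```bash
cat >> h.py <<'E'
def loggers():
    c=read_camera('top')
    g=cv2.cvtColor(c['pixels'],cv2.COLOR_BGR2GRAY)
    for r in silhouettes('top','logger_a'):
        ys,xs=np.nonzero(r['region']); 
        if len(xs)==0: continue
        w=ray(c,[ys.mean(),xs.mean()],.010)[:2]; print('L',round(float(r['p']),2),len(xs),np.round(w,4),'bay',np.round([(w-O)@XD,(w-O)@YD],4))
    return c
E
python3 - <<'E'
from h import *
plan([(.546,.256,.027,-3.5,1.8)])
c=loggers()
cv2.imwrite('pics/t3.png',cv2.resize(c['pixels'][130:270,50:320],None,fx=2.9,fy=2.9))
E
```

```text
now [ 0.5363 -0.0198  0.0309] yaw -3.93 tilt [ 0.011 -0.002 -1.   ] t 4.6833 F [0.9 1.2 0.4]
[[0.02,-0.06,-1.72,-0.0,0,0],[0.02,-0.06,-1.72,-0.0,0,0],[0.02,-0.06,-1.72,-0.0,0,0],[0.02,-0.06,-1.72,-0.0,0,0],[0.02,-0.05,-1.72,-0.0,0,0],[0.02,-0.05,-1.72,-0.0,0,0],[0.02,-0.05,-1.72,-0.0,0,0],[0.02,-0.05,-1.72,-0.0,0,0]]
[[0.02,-0.05,-1.72,-0.0,0,0],[0.02,-0.05,-1.72,-0.0,0,0],[0.02,-0.05,-1.72,-0.0,0,0],[0.02,-0.05,-1.72,-0.0,0,0],[0.02,-0.05,-1.72,-0.0,0,0],[0.02,-0.05,-1.72,-0.0,0,0],[0.02,-0.05,-1.72,-0.0,0,0],[0.02,-0.05,-1.72,-0.0,0,0]]
L 0.49 171 [ 0.4663 -0.1757] bay [-0.1431 -0.4161]
L 0.43 165 [ 0.5767 -0.187 ] bay [-0.0351 -0.4418]
```

View pics/t3.png

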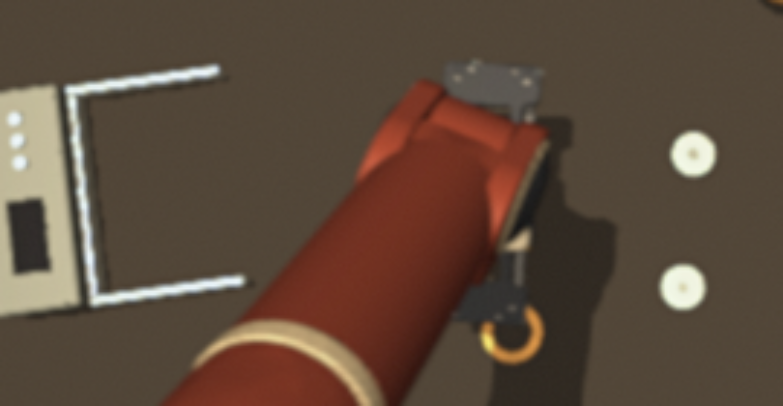

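The arm hides logger 1 in the top view; the other two at (154,693) and (287,683) haven't moved. I'll use the side camera for logger 1.

```bash
python3 - <<'E'
from h import *
c=snap('side','s3.png'); cv2.imwrite('pics/s3z.png',cv2.resize(c['pixels'][110:260,150:320],None,fx=4,fy=4,interpolation=cv2.INTER_CUBIC))
for d in (0,.02): print(proj(c,[.536,-.02+.0236,.014]))
E
```

```text
[np.float64(187.15539842244678), np.float64(240.80588529487682)]
[np.float64(187.15539842244678), np.float64(240.80588529487682)]
```

View pics/s3z.png

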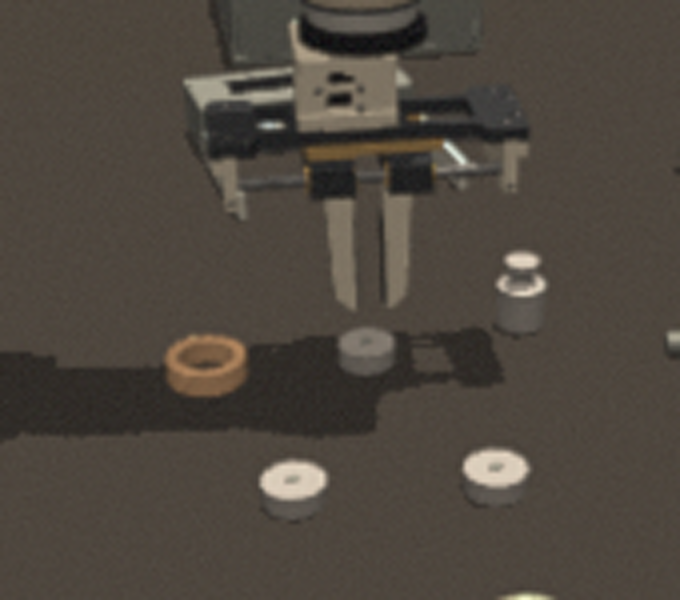

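```bash
python3 - <<'E'
from h import *
c=read_camera('side')
print(ray(c,[110+341/4,150+367/4],.014), ray(c,[110+305/4,150+348/4],.009),ray(c,[110+305/4,150+395/4],.009))
print([proj(c,[.536+dx,-.02,.009]) for dx in(-.017,.017)])
plan([])
E
```

```text
[ 0.53123494 -0.03870523  0.014     ] [0.52841313 0.01955926 0.009     ] [0.55887338 0.01344071 0.009     ]
[[np.float64(193.8466229432803), np.float64(235.81709650689112)], [np.float64(192.55561054671034), np.float64(248.90527595050293)]]
now [ 0.5363 -0.0209  0.0309] yaw -3.85 tilt [ 0.012 -0.003 -1.   ] t 4.8833 F [ 0.2 -0.6  1. ]
```

```bash
python3 - <<'E'
from h import *
im=cv2.imread('pics/side2.png'); cv2.imwrite('pics/s2z.png',cv2.resize(im[110:260,150:320],None,fx=4,fy=4,interpolation=cv2.INTER_CUBIC))
c=read_camera('side')
def z4(p):
    r=proj(c,p); return np.round([(r[1]-150)*4,(r[0]-110)*4])
for z in (.041,.03,.019): print(z,z4([.5298-.017,-.0853,z]),z4([.5298+.017,-.0853,z]))
print([ (z,z4([.536,-.021,z])) for z in (.009,.02,.03,.04)])
im=c['pixels'][140:210,210:280].astype(float); im=np.clip(im*2.5,0,255).astype('uint8'); cv2.imwrite('pics/s4.png',cv2.resize(im,None,fx=8,fy=8,interpolation=cv2.INTER_CUBIC))
E
```

```text
0.041 [349. 343.] [405. 337.]
0.03 [349. 359.] [405. 353.]
0.019 [350. 375.] [405. 369.]
[(0.009, array([370., 334.])), (0.02, array([370., 319.])), (0.03, array([369., 305.])), (0.04, array([369., 291.]))]
```

View pics/s2z.png

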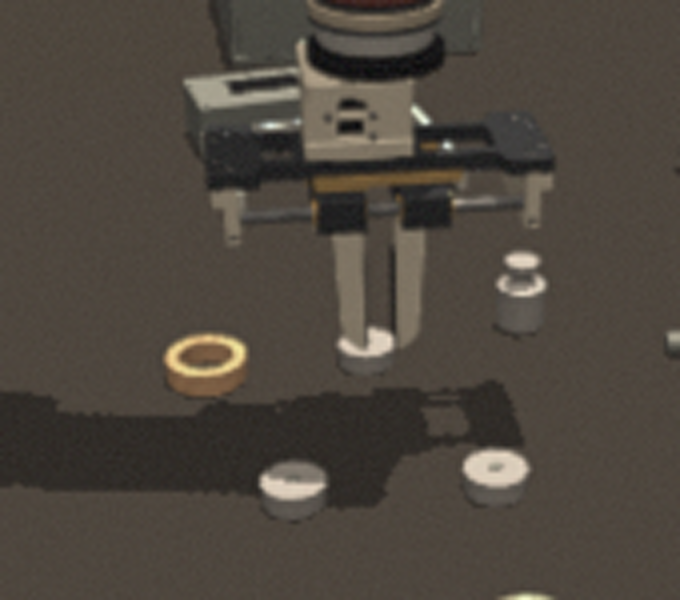

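View pics/s4.png

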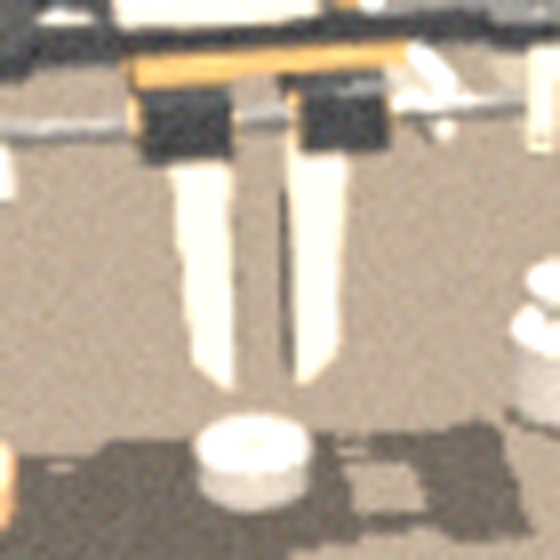

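The disc hasn't moved. In both side pictures the fingertips appear about 22 mm higher than the tool frame implies, roughly at TCP height. I'll go back and feel for the bench gently.

```bash
python3 - <<'E'
from h import *
plan([(.531,-.060,.037,-3.5,3),(.528,-.098,.03,-3.5,3)])
E
```

```text
now [ 0.5362 -0.0221  0.031 ] yaw -3.96 tilt [ 0.012 -0.004 -1.   ] t 4.9333 F [ 0.1 -0.9 -0.5]
[[-0.3,-0.13,1.91,-0.2,0,0],[-0.3,-0.14,1.91,-0.2,0,0],[0.35,-0.03,1.91,-0.0,0,0],[0.35,-0.03,1.91,-0.0,0,0]]
```

Request:
{"op": "jog_arm", "data": {
  "deltas": [
    [-0.5,-0.2,1.5,0,0,-0.7],
    [-0.3,-0.2,2.0,0,0,0],
    [0.2,-0.1,2.0,0,0,0],
    [0.4,0,1.5,0,0,0],
    [0.4,0,0.5,0,0,0],
    [0.3,0,0,0,0,0],
    [0,0,0,0,0,0]
  ]
}}

```text
time: 5.52
ee_pos: [0.5246, -0.1072, 0.0267]
orientation: [1.261, 1.164, -1.271]
wrist_force: [-1.5, 0.6, 0.4]
finger_gap: 0.016
```

```bash
python3 - <<'E'
from h import *
plan([(.529,-.09,.022,-3.5,.5)])
c=snap('side','s5.png')
im=c['pixels'][140:220,200:290].astype(float); im=np.clip(im*2,0,255).astype('uint8'); cv2.imwrite('pics/s5z.png',cv2.resize(im,None,fx=7,fy=7,interpolation=cv2.INTER_CUBIC))
s,p,M=pose()
for z in (0,-.011,-.022): print(z,[np.round([(q[1]-200)*7,(q[0]-140)*7]) for q in [proj(c,p+np.array([dx,0,z])) for dx in (-.012,.012)]])
E
```

```text
now [ 0.5246 -0.1072  0.0267] yaw -4.53 tilt [ 0.    -0.008 -1.   ] t 5.5167 F [-1.5  0.6  0.4]
[[0.12,0.07,-0.44,-0.3,0,0],[0.12,0.08,-0.44,-0.3,0,0],[0.12,0.08,-0.44,-0.3,0,0],[0.12,0.08,-0.44,-0.3,0,0]]
0 [array([272., 459.]), array([342., 451.])]
-0.011 [array([272., 487.]), array([343., 479.])]
-0.022 [array([273., 514.]), array([343., 507.])]
```

View pics/s5z.png

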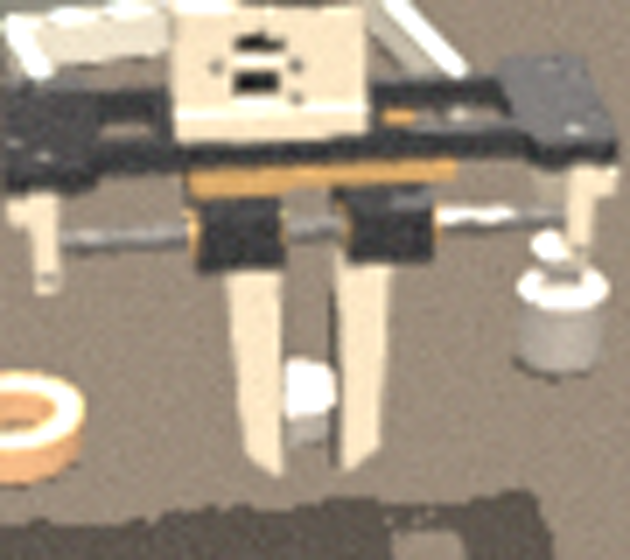

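The tips appear only about 5 mm below the TCP. I'll lower in small steps, watching the force.

Request:
{"op": "jog_arm", "data": {
  "deltas": [
    [0.3,0,0,0,0,0],
    [0.3,0,0,0,0,0],
    [0,0,0,0,0,0]
  ]
}}

```text
time: 5.82
ee_pos: [0.5252, -0.1041, 0.0202]
orientation: [1.26, 1.168, -1.267]
wrist_force: [-0.7, -0.2, 0.2]
finger_gap: 0.016
```

Request:
{"op": "jog_arm", "data": {
  "deltas": [
    [0.3,0,0,0,0,0],
    [0.2,0,0,0,0,0],
    [0,0,0,0,0,0]
  ]
}}

```text
time: 6.07
ee_pos: [0.5256, -0.1018, 0.0145]
orientation: [1.258, 1.171, -1.264]
wrist_force: [-0.5, 0.2, -0.2]
finger_gap: 0.0161
```

Request:
{"op": "jog_arm", "data": {
  "deltas": [
    [0.2,0,0,0,0,0],
    [0.1,0,0,0,0,0],
    [0,0,0,0,0,0]
  ]
}}

```text
time: 6.32
ee_pos: [0.5257, -0.1011, 0.011]
orientation: [1.257, 1.171, -1.263]
wrist_force: [-0.1, -0.4, 0.5]
finger_gap: 0.0161
```

```bash
python3 - <<'E'
from h import *
plan([(.529,-.09,.012,-3.5,.5)])
c=snap('side','s6.png')
im=c['pixels'][140:220,200:290].astype(float); im=np.clip(im*2,0,255).astype('uint8'); cv2.imwrite('pics/s6z.png',cv2.resize(im,None,fx=7,fy=7,interpolation=cv2.INTER_CUBIC))
s,p,M=pose()
for z in (0,-.005,-.011): print(z,[np.round([(q[1]-200)*7,(q[0]-140)*7]) for q in [proj(c,p+np.array([dx,0,z])) for dx in (-.012,.012)]])
E
```

```text
now [ 0.5257 -0.1011  0.011 ] yaw -4.03 tilt [ 0.    -0.005 -1.   ] t 6.3167 F [-0.1 -0.4  0.5]
[[-0.03,0.08,-0.38,-0.2,0,0],[-0.03,0.09,-0.38,-0.2,0,0],[-0.03,0.09,-0.38,-0.2,0,0]]
0 [array([272., 489.]), array([342., 482.])]
-0.005 [array([273., 502.]), array([342., 494.])]
-0.011 [array([273., 517.]), array([342., 509.])]
```

View pics/s6z.png

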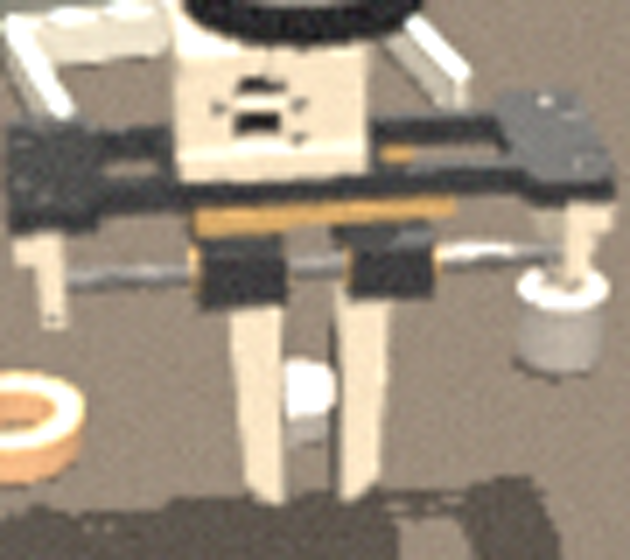

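The tips are now about 5–6 mm above the bench, with the shadow meeting them at row ~500, and there is no contact force. In effect the fingertips stand only ~5 mm ahead of the reported TCP, so I'll work at TCP z≈0.009.

Request:
{"op": "jog_arm", "data": {
  "deltas": [
    [0.1,0.2,-0.8,-0.3,0,0],
    [0,0.1,-1.0,0,0,0],
    [0,0,-1.0,0,0,0],
    [0,0,-1.0,0,0,0],
    [0,0,-1.2,0,0,0],
    [0,0,-1.2,0,0,0],
    [0,0,-1.2,0,0,0]
  ]
}}

```text
time: 6.95
ee_pos: [0.5345, -0.0229, 0.01]
orientation: [1.255, 1.171, -1.26]
wrist_force: [-0.1, -0.7, 0.0]
finger_gap: 0.0161
```

```bash
python3 - <<'E'
from h import *
plan([(.546,.256,.009,-3.5,1.8)])
c=snap('side','s7.png')
im=c['pixels'][120:220,190:300].astype(float); im=np.clip(im*2,0,255).astype('uint8'); cv2.imwrite('pics/s7z.png',cv2.resize(im,None,fx=6,fy=6,interpolation=cv2.INTER_CUBIC))
E
```

```text
now [ 0.5345 -0.0229  0.01  ] yaw -3.87 tilt [ 0.001 -0.006 -1.   ] t 6.95 F [-0.1 -0.7  0. ]
[[0.01,-0.05,-1.74,-0.0,0,0],[0.01,-0.05,-1.74,-0.0,0,0],[0.01,-0.04,-1.74,-0.0,0,0],[0.01,-0.04,-1.74,-0.0,0,0],[0.01,-0.04,-1.74,-0.0,0,0],[0.01,-0.04,-1.74,-0.0,0,0],[0.01,-0.04,-1.74,-0.0,0,0],[0.01,-0.04,-1.74,-0.0,0,0]]
[[0.01,-0.04,-1.74,-0.0,0,0],[0.01,-0.04,-1.74,-0.0,0,0],[0.01,-0.04,-1.74,-0.0,0,0],[0.01,-0.04,-1.74,-0.0,0,0],[0.01,-0.04,-1.74,-0.0,0,0],[0.01,-0.04,-1.74,-0.0,0,0],[0.01,-0.04,-1.74,-0.0,0,0],[0.01,-0.04,-1.74,-0.0,0,0]]
```

View pics/s7z.png

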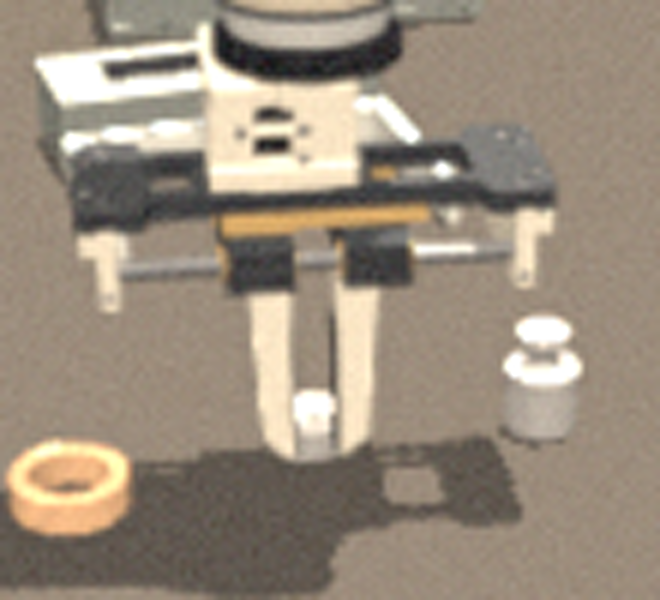

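The disc sits between the fingertips at about (410,315), and the ring and weight are untouched. Now I'll push it into the bay.

Request:
{"op": "jog_arm", "data": {
  "deltas": [
    [0,0,-1.5,0,0,0],
    [0,0,-1.7,0,0,0],
    [0,0,-1.7,0,0,0],
    [0,0,-1.7,0,0,0],
    [0,0,-1.7,0,0,0],
    [0,0,-1.7,0,0,0],
    [0,0,-1.7,0,0,0],
    [0,0,-1.7,0,0,0]
  ]
}}

```text
time: 7.67
ee_pos: [0.5423, 0.1206, 0.0096]
orientation: [1.25, 1.172, -1.257]
wrist_force: [1.3, -0.3, 1.5]
finger_gap: 0.0161
```

```bash
python3 - <<'E'
from h import *
plan([(.546,.256,.009,-3.5,1.8)])
c=snap('side','s8.png')
im=c['pixels'][100:200,190:300].astype(float); im=np.clip(im*2,0,255).astype('uint8'); cv2.imwrite('pics/s8z.png',cv2.resize(im,None,fx=6,fy=6,interpolation=cv2.INTER_CUBIC))
E
```

```text
now [0.5423 0.1206 0.0096] yaw -3.57 tilt [ 0.002 -0.008 -1.   ] t 7.6667 F [ 1.3 -0.3  1.5]
[[0.01,-0.06,-1.69,-0.0,0,0],[0.01,-0.06,-1.69,-0.0,0,0],[0.01,-0.06,-1.69,-0.0,0,0],[0.01,-0.06,-1.69,-0.0,0,0],[0.01,-0.06,-1.69,-0.0,0,0],[0.01,-0.06,-1.69,-0.0,0,0],[0.01,-0.06,-1.69,-0.0,0,0],[0.01,-0.06,-1.69,-0.0,0,0]]
```

View pics/s8z.png

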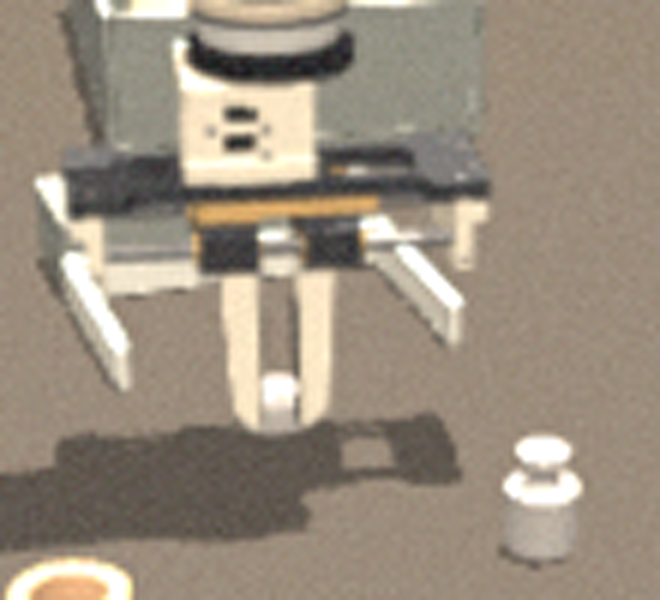

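Request:
{"op": "jog_arm", "data": {
  "deltas": [
    [0,0,-1.7,0,0,0],
    [0,0,-1.7,0,0,0],
    [0,0,-1.7,0,0,0],
    [0,0,-1.7,0,0,0],
    [0,0,-1.7,0,0,0],
    [0,0,-1.5,0,0,0],
    [0,0,-1.0,0,0,0],
    [0,0,-0.5,0,0,0]
  ]
}}

```text
time: 8.38
ee_pos: [0.5471, 0.2422, 0.0089]
orientation: [1.242, 1.174, -1.253]
wrist_force: [-0.6, -1.1, 1.3]
finger_gap: 0.0156
```

Request:
{"op": "jog_arm", "data": {
  "deltas": [
    [0,0,0.3,0,0,0],
    [0,0,1.5,0,0,0],
    [-1,0,2.0,0,0,0],
    [-2.5,0,2,0,0,0],
    [-3,0,2,0,0,0],
    [-3,0,2.0,0,0,0],
    [-1,0,3.0,0,0,0],
    [0,0,3.5,0,0,0]
  ]
}}

```text
time: 9.05
ee_pos: [0.5332, 0.0715, 0.1161]
orientation: [1.232, 1.184, -1.255]
wrist_force: [0.8, -0.3, -0.3]
finger_gap: 0.0159
```

```bash
python3 - <<'E'
from h import *
# logger 2 at (.577,-.187); approach behind
plan([(.575,-.26,.09,-3,3.8)])
c=loggers()
cv2.imwrite('pics/t9.png',cv2.resize(c['pixels'][130:270,30:320],None,fx=2.7,fy=2.7))
E
```

```text
now [0.5332 0.0715 0.1161] yaw -2.74 tilt [-0.008 -0.011 -1.   ] t 9.05 F [ 0.8 -0.3 -0.3]
[[0.29,0.64,3.66,0.0,0,0],[0.29,0.64,3.66,0.0,0,0],[0.29,0.64,3.66,0.0,0,0],[0.29,0.65,3.66,0.0,0,0],[0.29,0.65,3.66,0.0,0,0],[0.29,0.65,3.66,0.0,0,0],[0.29,0.65,3.65,0.0,0,0],[0.29,0.65,3.65,0.0,0,0]]
[[0.29,0.65,3.65,0.0,0,0]]
L 0.56 165 [ 0.4664 -0.1751] bay [-0.1429 -0.4155]
L 0.45 178 [ 0.578  -0.1869] bay [-0.0339 -0.4418]
```

View pics/t9.png

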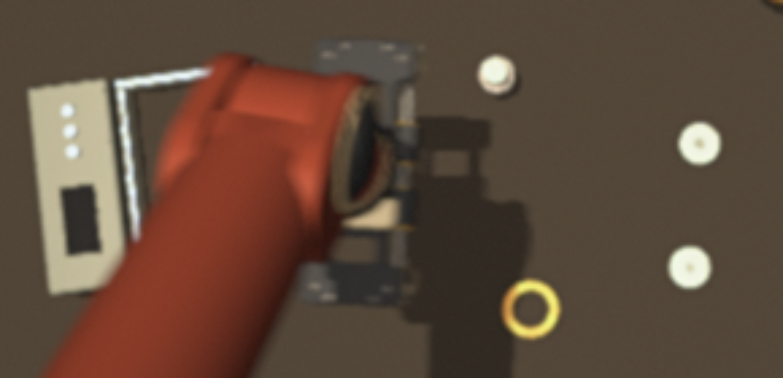

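The view of the bay is blocked by the arm, but the ring, the weight and the two remaining loggers haven't moved. I'll continue to logger 2.

Request:
{"op": "jog_arm", "data": {
  "deltas": [
    [0,0.7,3.7,0,0,0],
    [0.2,0.7,3.7,0,0,0],
    [0.2,0.7,3.7,0,0,0],
    [0.2,0.6,3.7,0,0,0],
    [0.2,0.6,3.7,0,0,0],
    [0.3,0.6,3.5,0,0,0],
    [0.3,0.5,2.8,0,0,0],
    [0.3,0.2,1.5,0,0,0]
  ]
}}

```text
time: 9.82
ee_pos: [0.5496, -0.2162, 0.0995]
orientation: [1.245, 1.174, -1.283]
wrist_force: [0.9, -0.1, 0.1]
finger_gap: 0.0161
```

```bash
python3 - <<'E'
from h import *
plan([(.576,-.242,.01,-2.5,2.0)])
c=loggers()
cv2.imwrite('pics/t10.png',cv2.resize(c['pixels'][80:270,30:430],None,fx=2,fy=2))
E
```

```text
now [ 0.5496 -0.2162  0.0995] yaw -4.26 tilt [-0.017 -0.014 -1.   ] t 9.8167 F [ 0.9 -0.1  0.1]
[[1.79,0.57,0.48,-0.4,0,0],[1.79,0.56,0.48,-0.4,0,0],[1.79,0.56,0.48,-0.4,0,0],[1.79,0.56,0.49,-0.4,0,0],[1.79,0.55,0.49,-0.4,0,0]]
L 0.57 1384 [ 0.5265 -0.4518] bay [-0.1198 -0.6976]
L 0.45 199 [0.5486 0.2667] bay [-0.0031  0.0116]
```

View pics/t10.png

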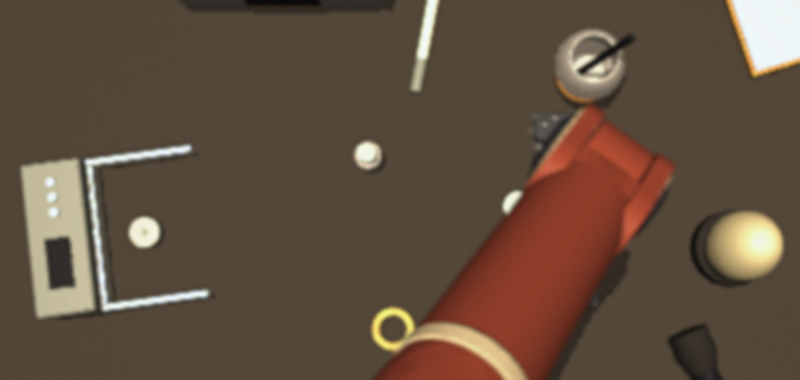

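Logger 1 lies inside the bay, at bay coordinates (-3, +12) mm. Now I'll descend behind logger 2.

Request:
{"op": "jog_arm", "data": {
  "deltas": [
    [0.5,0.8,1.0,-0.4,0.8,1.0],
    [1.0,0.8,1.0,-0.4,0,0],
    [2.0,0.7,0.7,-0.4,0,0],
    [2.0,0.3,0,0,0,0],
    [1.5,0,0,0,0,0],
    [0.5,0,0,0,0,0],
    [0,0,0,0,0,0]
  ]
}}

```text
time: 10.5
ee_pos: [0.567, -0.2428, 0.0205]
orientation: [1.257, 1.189, -1.252]
wrist_force: [-0.3, 0.1, -0.3]
finger_gap: 0.0159
```

```bash
python3 - <<'E'
from h import *
plan([(.576,-.242,.01,-2.5,.6)])
c=snap('side','s11.png')
im=c['pixels'][130:290,190:400]; cv2.imwrite('pics/s11z.png',cv2.resize(im,None,fx=3.5,fy=3.5,interpolation=cv2.INTER_CUBIC))
E
```

```text
now [ 0.567  -0.2428  0.0205] yaw -3.39 tilt [-0.003  0.008 -1.   ] t 10.5 F [-0.3  0.1 -0.3]
[[0.35,0.3,-0.04,-0.3,0,0],[0.35,0.3,-0.04,-0.3,0,0],[0.35,0.3,-0.04,-0.3,0,0]]
```

View pics/s11z.png

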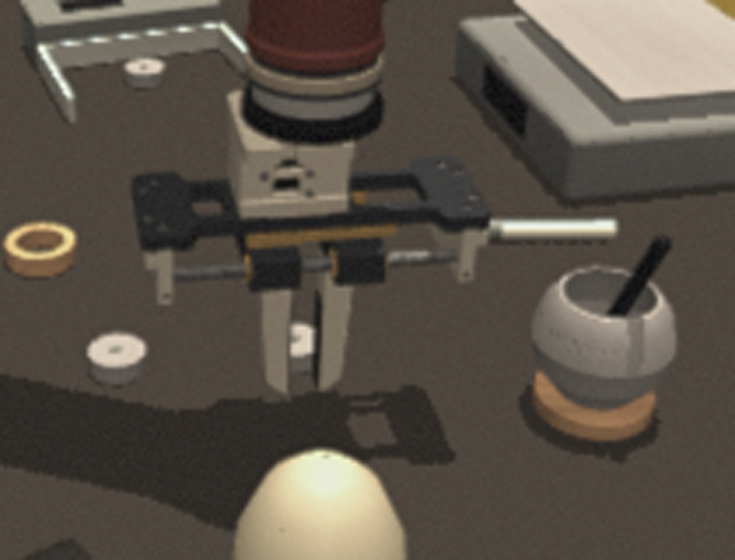

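The fingers are behind logger 2, which shows between them at about (340,300), and they are clear of the pot and egg. I'll correct x and z and begin the push.

Request:
{"op": "jog_arm", "data": {
  "deltas": [
    [0.4,0.5,0,-0.3,0,0],
    [0.4,0.5,0,-0.3,0,0],
    [0.2,0.1,-0.8,0,0,0],
    [0,0,-1.0,0,0,0],
    [0,0,-1.0,0,0,0],
    [0,0,-1.2,0,0,0],
    [0,0,-1.2,0,0,0]
  ]
}}

```text
time: 11.13
ee_pos: [0.5838, -0.1887, 0.0147]
orientation: [1.251, 1.187, -1.24]
wrist_force: [0.6, 0.4, 0.5]
finger_gap: 0.016
```

```bash
python3 - <<'E'
from h import *
plan([(.594,.24,.009,-2.5,1.8)])
c=snap('side','s12.png')
im=c['pixels'][130:290,190:400]; cv2.imwrite('pics/s12z.png',cv2.resize(im,None,fx=3.5,fy=3.5,interpolation=cv2.INTER_CUBIC))
E
```

```text
now [ 0.5838 -0.1887  0.0147] yaw -2.81 tilt [ 0.004  0.005 -1.   ] t 11.1333 F [0.6 0.4 0.5]
[[0.02,-0.05,-1.79,-0.0,0,0],[0.02,-0.04,-1.79,-0.0,0,0],[0.02,-0.04,-1.79,-0.0,0,0],[0.02,-0.04,-1.79,-0.0,0,0],[0.02,-0.04,-1.79,-0.0,0,0],[0.02,-0.04,-1.79,-0.0,0,0],[0.02,-0.04,-1.79,-0.0,0,0],[0.02,-0.04,-1.79,-0.0,0,0]]
[[0.02,-0.04,-1.79,-0.0,0,0],[0.02,-0.04,-1.79,-0.0,0,0],[0.02,-0.04,-1.79,-0.0,0,0],[0.02,-0.04,-1.79,-0.0,0,0],[0.02,-0.04,-1.79,-0.0,0,0],[0.02,-0.04,-1.79,-0.0,0,0],[0.02,-0.04,-1.79,-0.0,0,0],[0.02,-0.04,-1.79,-0.0,0,0]]
[[0.02,-0.04,-1.79,-0.0,0,0],[0.02,-0.04,-1.79,-0.0,0,0],[0.02,-0.04,-1.79,-0.0,0,0],[0.02,-0.04,-1.79,-0.0,0,0],[0.02,-0.04,-1.79,-0.0,0,0],[0.02,-0.04,-1.79,-0.0,0,0],[0.02,-0.04,-1.79,-0.0,0,0],[0.02,-0.04,-1.79,-0.0,0,0]]
```

View pics/s12z.png

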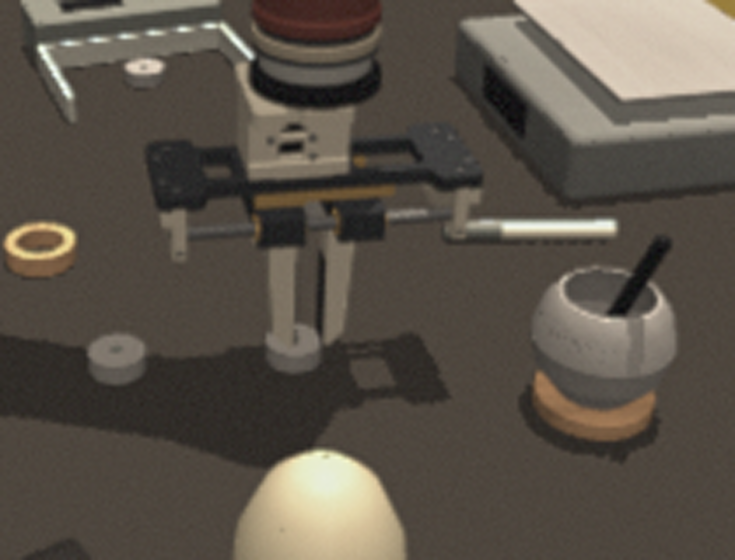

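```bash
python3 - <<'E'
from h import *
c=read_camera('side')
f=lambda u,v:[130+v/3.5,190+u/3.5]
print('disc',ray(c,f(293,342),.014))
p=sense()['ee_pos']; print(p)
for z in (0,-.006,-.012): print(z,[np.round([(q[1]-190)*3.5,(q[0]-130)*3.5]) for q in [proj(c,p+np.array([dx,0,z])) for dx in (-.012,.012)]])
plan([(.576,-.252,.028,-2.5,2)])
im=c['pixels'][190:250,230:310].astype(float); im=np.clip(im*2.5,0,255).astype('uint8'); cv2.imwrite('pics/s13z.png',cv2.resize(im,None,fx=8,fy=8,interpolation=cv2.INTER_CUBIC))
E
```

```text
disc [ 0.57572388 -0.19367929  0.014     ]
[ 0.58436749 -0.18547566  0.01441784]
0 [array([285., 335.]), array([322., 331.])]
-0.006 [array([285., 343.]), array([321., 338.])]
-0.012 [array([284., 350.]), array([321., 346.])]
now [ 0.5844 -0.1855  0.0144] yaw -2.53 tilt [ 0.003  0.008 -1.   ] t 11.2333 F [0.1 1.2 0.5]
[[-0.34,-0.14,1.67,-0.0,0,0],[-0.34,-0.14,1.67,-0.0,0,0],[-0.34,-0.14,1.67,-0.0,0,0],[-0.34,-0.14,1.67,-0.0,0,0]]
```

View pics/s13z.png

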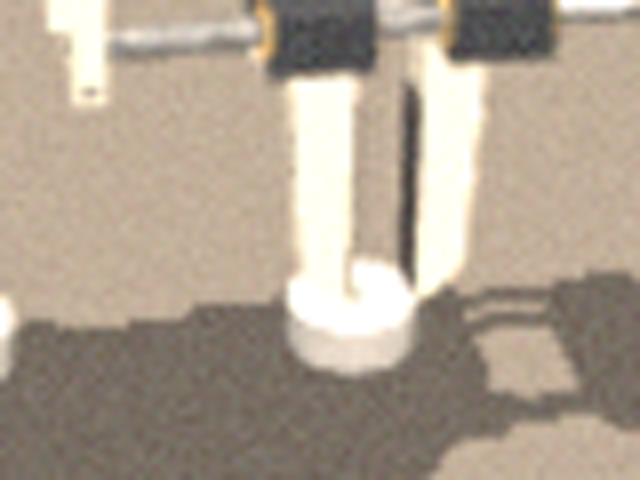

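The left finger rode up onto the disc's top at about (290,325): the TCP was still at 15–20 mm when it reached the disc. I'll lift, go back and get down to ~7 mm before contact.

Request:
{"op": "jog_arm", "data": {
  "deltas": [
    [-1.0,0,0,0,0,0],
    [-1.0,-0.2,1.0,0,0,0],
    [0,-0.3,2.0,0,0,0],
    [0,-0.3,2.0,0,0,0],
    [0.7,-0.2,1.5,0,0,0],
    [1.0,0,0.3,0,0,0],
    [1.0,0,0,0,0,0],
    [0.3,0,0,0,0,0]
  ]
}}

```text
time: 11.9
ee_pos: [0.5719, -0.2639, 0.0117]
orientation: [1.248, 1.177, -1.236]
wrist_force: [0.0, -0.2, -0.7]
finger_gap: 0.0159
```

```bash
python3 - <<'E'
from h import *
plan([(.576,-.252,.007,-2.5,.5)])
c=snap('side','s14.png')
im=c['pixels'][190:260,220:310].astype(float); im=np.clip(im*2,0,255).astype('uint8'); cv2.imwrite('pics/s14z.png',cv2.resize(im,None,fx=8,fy=8,interpolation=cv2.INTER_CUBIC))
p=sense()['ee_pos']
for z in (0,-.006,-.012): print(z,[np.round([(q[1]-220)*8,(q[0]-190)*8]) for q in [proj(c,p+np.array([dx,0,z])) for dx in (-.012,.012)]])
E
```

```text
now [ 0.5719 -0.2639  0.0117] yaw -2.69 tilt [ 0.011 -0.002 -1.   ] t 11.9 F [ 0.  -0.2 -0.7]
[[0.16,0.12,-0.4,-0.1,0,0],[0.16,0.12,-0.4,-0.1,0,0],[0.16,0.12,-0.4,-0.1,0,0]]
0 [array([435., 470.]), array([526., 459.])]
-0.006 [array([434., 489.]), array([525., 478.])]
-0.012 [array([434., 508.]), array([524., 496.])]
```

View pics/s14z.png

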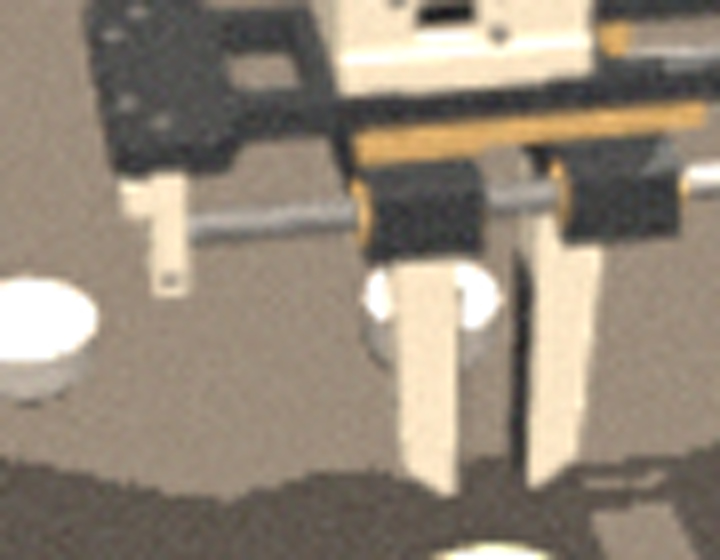

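```bash
python3 - <<'E'
from h import *
c=read_camera('side')
print('disc',ray(c,[190+297/8,220+432/8],.014),'tips',ray(c,[190+490/8,220+440/8],.006),ray(c,[190+482/8,220+545/8],.006))
s,p,M=pose(); print(p)
for r in silhouettes('side','logger_a'):
    ys,xs=np.nonzero(r['region']); print(r['p'],r['extent'],ray(c,[ys.mean(),xs.mean()],.007))
E
```

```text
disc [ 0.57688365 -0.19159601  0.014     ] tips [ 0.5610953  -0.26487357  0.006     ] [ 0.58825668 -0.26705544  0.006     ]
[ 0.57241985 -0.26275668  0.01192125]
0.54 [279.9, 223.0, 279.1, 230.7] [ 0.58914226 -0.19116064  0.007     ]
0.45 [216.9, 224.3, 231.8, 239.9] [ 0.4658382  -0.17801959  0.007     ]
```

Request:
{"op": "jog_arm", "data": {
  "deltas": [
    [0.2,0.15,0,0,0,0],
    [0.2,0.1,0,0,0,-0.6],
    [0.1,0,0,0,0,0],
    [0,0,-0.4,0,0,0],
    [0,0,-0.4,0,0,0]
  ]
}}

```text
time: 12.47
ee_pos: [0.5783, -0.2507, 0.0074]
orientation: [1.24, 1.189, -1.236]
wrist_force: [-0.1, 0.1, -0.2]
finger_gap: 0.0161
```

```bash
python3 - <<'E'
from h import *
plan([(.594,.24,.009,-2.5,1.8)])
E
```

```text
now [ 0.5783 -0.2507  0.0074] yaw -2.27 tilt [ 0.002  0.001 -1.   ] t 12.4667 F [-0.1  0.1 -0.2]
[[-0.01,-0.01,-1.75,0.0,0,0],[-0.01,-0.01,-1.75,0.0,0,0],[-0.01,-0.01,-1.75,0.0,0,0],[-0.01,-0.01,-1.75,0.0,0,0],[-0.01,-0.01,-1.75,0.0,0,0],[-0.01,-0.01,-1.75,0.0,0,0],[-0.01,-0.01,-1.75,0.0,0,0],[-0.01,-0.02,-1.75,0.0,0,0]]
[[-0.01,-0.02,-1.75,0.0,0,0],[-0.01,-0.02,-1.75,0.0,0,0],[-0.01,-0.02,-1.75,0.0,0,0],[-0.01,-0.02,-1.75,0.0,0,0],[-0.01,-0.02,-1.75,0.0,0,0],[-0.01,-0.02,-1.75,0.0,0,0],[-0.01,-0.02,-1.75,0.0,0,0],[-0.01,-0.02,-1.75,0.0,0,0]]
[[-0.01,-0.02,-1.75,0.0,0,0],[-0.01,-0.02,-1.75,0.0,0,0],[-0.01,-0.02,-1.75,0.0,0,0],[-0.01,-0.02,-1.75,0.0,0,0],[-0.01,-0.02,-1.75,0.0,0,0],[-0.01,-0.02,-1.75,0.0,0,0],[-0.01,-0.02,-1.75,0.0,0,0],[-0.01,-0.02,-1.75,0.0,0,0]]
[[-0.01,-0.02,-1.75,0.0,0,0],[-0.01,-0.02,-1.75,0.0,0,0],[-0.01,-0.02,-1.75,0.0,0,0],[-0.01,-0.02,-1.75,0.0,0,0]]
```

Now z is low (7 mm). x is about 2 mm right of ideal, so I'll nudge it left a little during the approach.

Request:
{"op": "jog_arm", "data": {
  "deltas": [
    [0,-0.2,-0.8,0,0,0],
    [0,-0.1,-1.0,0,0,0],
    [0,-0.1,-1.0,0,0,0],
    [0,0,-1.0,0,0,0],
    [0,0,-1.0,0,0,0],
    [0,0,-1.2,0,0,0],
    [0,0,-1.2,0,0,0]
  ]
}}

```text
time: 13.05
ee_pos: [0.5767, -0.1712, 0.0079]
orientation: [1.24, 1.189, -1.236]
wrist_force: [0.5, 0.4, -0.5]
finger_gap: 0.0161
```

```bash
python3 - <<'E'
from h import *
plan([(.594,.24,.008,-2.5,1.8)])
c=snap('side','s15.png')
im=c['pixels'][170:240,220:310].astype(float); im=np.clip(im*2,0,255).astype('uint8'); cv2.imwrite('pics/s15z.png',cv2.resize(im,None,fx=8,fy=8,interpolation=cv2.INTER_CUBIC))
E
```

```text
now [ 0.5767 -0.1712  0.0079] yaw -2.27 tilt [ 0.003  0.001 -1.   ] t 13.05 F [ 0.5  0.4 -0.5]
[[-0.0,0.0,-1.79,0.0,0,0],[-0.0,0.0,-1.79,0.0,0,0],[-0.0,0.0,-1.79,0.0,0,0],[-0.0,0.0,-1.79,0.0,0,0],[-0.0,0.0,-1.79,0.0,0,0],[-0.0,0.0,-1.79,0.0,0,0],[-0.0,0.0,-1.79,0.0,0,0],[-0.0,0.0,-1.79,0.0,0,0]]
[[-0.0,0.0,-1.79,0.0,0,0],[-0.0,0.0,-1.79,0.0,0,0],[-0.0,0.0,-1.79,0.0,0,0],[-0.0,0.0,-1.79,0.0,0,0],[-0.0,0.0,-1.79,0.0,0,0],[-0.0,0.0,-1.79,0.0,0,0],[-0.0,-0.0,-1.79,0.0,0,0],[-0.0,-0.0,-1.79,0.0,0,0]]
[[-0.0,-0.0,-1.79,0.0,0,0],[-0.0,-0.0,-1.79,0.0,0,0],[-0.0,-0.0,-1.79,0.0,0,0],[-0.0,-0.0,-1.79,0.0,0,0],[-0.0,-0.0,-1.79,0.0,0,0],[-0.0,-0.0,-1.79,0.0,0,0],[-0.0,-0.0,-1.79,0.0,0,0]]
```

View pics/s15z.png

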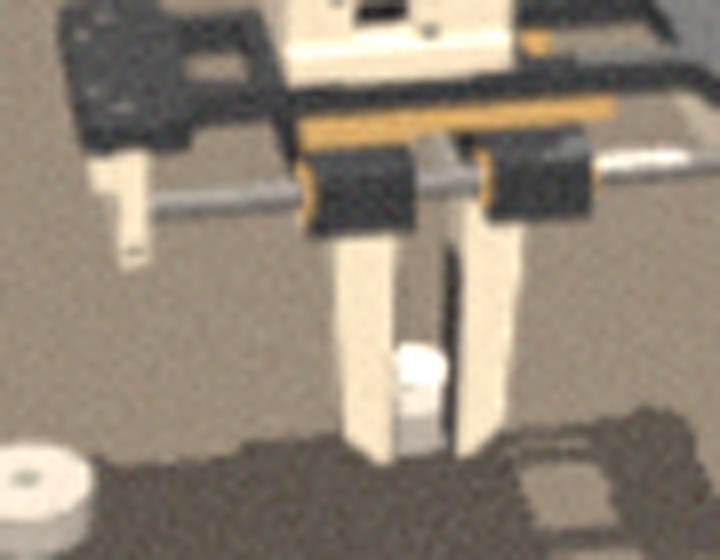

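The disc is centred between the fingers at (370,420), so I'll keep pushing.

Request:
{"op": "jog_arm", "data": {
  "deltas": [
    [0,0,-1.5,0,0,0],
    [0,0,-1.7,0,0,0],
    [0,0,-1.7,0,0,0],
    [0,0,-1.7,0,0,0],
    [0,0,-1.7,0,0,0],
    [0,0,-1.7,0,0,0],
    [0,0,-1.7,0,0,0],
    [0,0,-1.7,0,0,0]
  ]
}}

```text
time: 13.77
ee_pos: [0.5823, -0.0286, 0.0085]
orientation: [1.239, 1.187, -1.235]
wrist_force: [1.2, 0.5, -0.3]
finger_gap: 0.0159
```

```bash
python3 - <<'E'
from h import *
plan([(.594,.235,.008,-2.5,1.8)])
c=snap('side','s16.png')
im=c['pixels'][110:220,190:320].astype(float); im=np.clip(im*2,0,255).astype('uint8'); cv2.imwrite('pics/s16z.png',cv2.resize(im,None,fx=5,fy=5,interpolation=cv2.INTER_CUBIC))
E
```

```text
now [ 0.5823 -0.0286  0.0085] yaw -2.22 tilt [ 0.004 -0.001 -1.   ] t 13.7667 F [ 1.2  0.5 -0.3]
[[0.0,0.01,-1.76,0.0,0,0],[0.0,0.01,-1.76,0.0,0,0],[0.0,0.01,-1.76,0.0,0,0],[0.0,0.01,-1.76,0.0,0,0],[0.0,0.01,-1.76,0.0,0,0],[0.0,0.01,-1.76,0.0,0,0],[0.0,0.01,-1.76,0.0,0,0],[0.0,0.01,-1.76,0.0,0,0]]
[[0.0,0.01,-1.76,0.0,0,0],[0.0,0.0,-1.76,0.0,0,0],[0.0,0.0,-1.76,0.0,0,0],[0.0,0.0,-1.76,0.0,0,0],[0.0,0.0,-1.76,0.0,0,0],[0.0,0.0,-1.76,0.0,0,0],[0.0,0.0,-1.76,0.0,0,0]]
```

View pics/s16z.png

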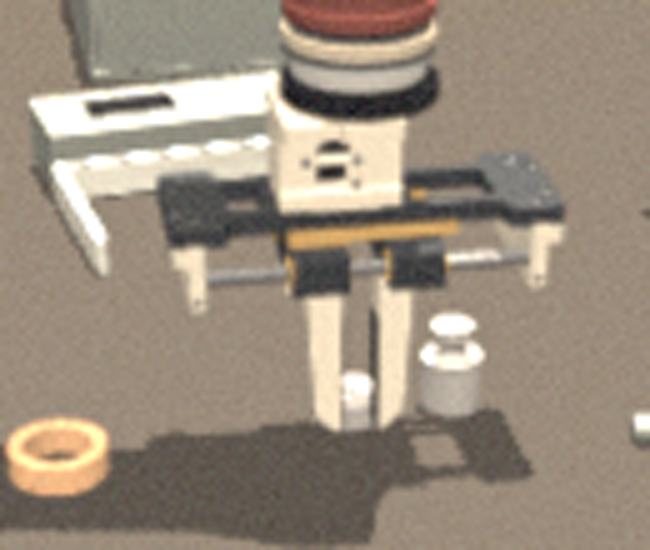

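Request:
{"op": "jog_arm", "data": {
  "deltas": [
    [0,0,-1.5,0,0,0],
    [0,0,-1.7,0,0,0],
    [0,0,-1.7,0,0,0],
    [0,0,-1.7,0,0,0],
    [0,0,-1.7,0,0,0],
    [0,0,-1.7,0,0,0],
    [0,0,-1.7,0,0,0],
    [0,0,-1.7,0,0,0]
  ]
}}

```text
time: 14.48
ee_pos: [0.5875, 0.11, 0.0087]
orientation: [1.237, 1.185, -1.235]
wrist_force: [0.6, -0.2, -0.3]
finger_gap: 0.016
```

```bash
python3 - <<'E'
from h import *
plan([(.592,.232,.008,-2.5,1.8)])
c=snap('side','s17.png')
im=c['pixels'][110:220,190:320].astype(float); im=np.clip(im*2,0,255).astype('uint8'); cv2.imwrite('pics/s17z.png',cv2.resize(im,None,fx=5,fy=5,interpolation=cv2.INTER_CUBIC))
E
```

```text
now [0.5875 0.11   0.0087] yaw -2.18 tilt [ 0.005 -0.003 -1.   ] t 14.4833 F [ 0.6 -0.2 -0.3]
[[0.01,-0.0,-1.74,0.0,0,0],[0.01,-0.0,-1.74,0.0,0,0],[0.01,-0.0,-1.74,0.0,0,0],[0.01,-0.01,-1.74,0.0,0,0],[0.01,-0.01,-1.74,0.0,0,0],[0.01,-0.01,-1.74,0.0,0,0],[0.01,-0.01,-1.74,0.0,0,0]]
```

View pics/s17z.png

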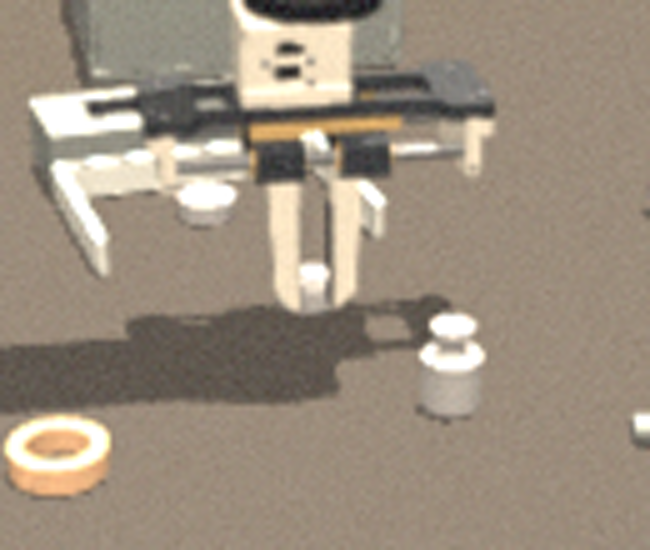

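Request:
{"op": "jog_arm", "data": {
  "deltas": [
    [0,0,-1.7,0,0,0],
    [0,0,-1.7,0,0,0],
    [0,0,-1.7,0,0,0],
    [0,0,-1.7,0,0,0],
    [0,0,-1.5,0,0,0],
    [0,0,-1.3,0,0,0],
    [0,0,-1.0,0,0,0],
    [0,0,-0.5,0,0,0]
  ]
}}

```text
time: 15.2
ee_pos: [0.5925, 0.2239, 0.0085]
orientation: [1.235, 1.182, -1.234]
wrist_force: [0.4, -0.3, 0.4]
finger_gap: 0.0161
```

Request:
{"op": "jog_arm", "data": {
  "deltas": [
    [0,0,0.3,0,0,0],
    [0,0,1.5,0,0,0],
    [-1,0,2.0,0,0,0],
    [-2.5,0,2,0,0,0],
    [-3,-0.3,2,0,0,0],
    [-3,-0.6,2.5,0,0,0],
    [-1,-1,3.0,0,0,0],
    [0,-1.2,3.5,0,0,0]
  ]
}}

```text
time: 15.87
ee_pos: [0.5529, 0.0486, 0.1153]
orientation: [1.227, 1.187, -1.233]
wrist_force: [1.2, -0.6, -0.1]
finger_gap: 0.0158
```

```bash
python3 - <<'E'
from h import *
# logger 3 at (.466,-.176); push dir 1: toward (.505,-.06): heading yaw -18.6
d=np.array([.039,.116]);d/=np.linalg.norm(d); print(np.array([.466,-.176])-.06*d)
plan([(.447,-.235,.09,-16,3.8)])
E
```

```text
[ 0.44687932 -0.23287178]
now [0.5529 0.0486 0.1153] yaw -1.75 tilt [ 0.003 -0.008 -1.   ] t 15.8667 F [ 1.2 -0.6 -0.1]
[[0.32,-1.22,3.58,1.8,0,0],[0.32,-1.1,3.62,1.8,0,0],[0.32,-0.99,3.65,1.8,0,0],[0.32,-0.88,3.68,1.8,0,0],[0.32,-0.76,3.71,1.8,0,0],[0.32,-0.65,3.73,1.8,0,0],[0.32,-0.53,3.75,1.8,0,0],[0.32,-0.41,3.76,1.8,0,0]]
```

Request:
{"op": "jog_arm", "data": {
  "deltas": [
    [0,-1.2,3.6,1.8,0,0],
    [0.2,-1.1,3.6,1.8,0,0],
    [0.2,-1.0,3.7,1.8,0,0],
    [0.3,-0.9,3.7,1.8,0,0],
    [0.3,-0.8,3.7,1.8,0,0],
    [0.3,-0.7,3.7,1.8,0,0],
    [0.3,-0.5,3.0,1.8,0,0],
    [0.3,-0.3,1.5,1.8,0,0]
  ]
}}

```text
time: 16.53
ee_pos: [0.4343, -0.2369, 0.1038]
orientation: [1.436, 1.015, -1.444]
wrist_force: [-0.1, 0.0, 0.7]
finger_gap: 0.0161
```

```bash
python3 - <<'E'
from h import *
plan([(.447,-.235,.04,-17,2)])
c=loggers()
cv2.imwrite('pics/t18.png',cv2.resize(c['pixels'][80:270,30:430],None,fx=2,fy=2))
E
```

```text
now [ 0.4343 -0.2369  0.1038] yaw -18.65 tilt [ 0.009 -0.02  -1.   ] t 16.5333 F [-0.1  0.   0.7]
[[1.59,0.29,-0.15,-0.4,0,0],[1.59,0.29,-0.14,-0.4,0,0],[1.59,0.29,-0.14,-0.4,0,0],[1.59,0.29,-0.14,-0.4,0,0]]
L 0.76 172 [0.5485 0.2676] bay [-0.0031  0.0125]
L 0.52 156 [ 0.4664 -0.1758] bay [-0.143  -0.4161]
L 0.46 176 [0.5948 0.2484] bay [ 0.0403 -0.0127]
```

View pics/t18.png

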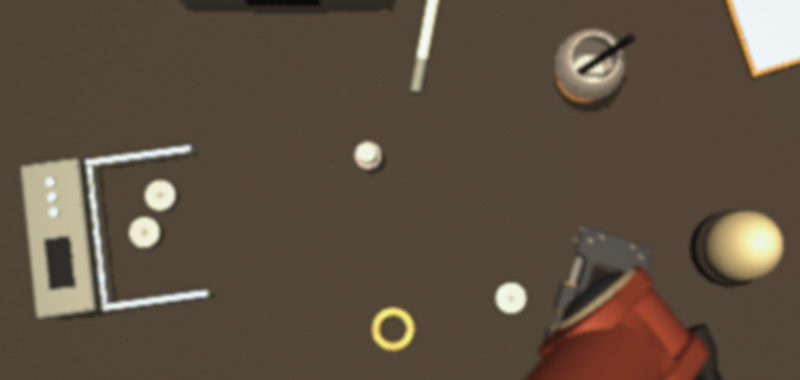

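Loggers 1 and 2 are both inside, at bay (-3,12) and (40,-13) mm. I'll descend behind logger 3.

Request:
{"op": "jog_arm", "data": {
  "deltas": [
    [1.5,0.5,0,0,0.9,-0.8],
    [2.0,0.5,0,-0.4,0,0],
    [2.0,0.3,0,0,0,0],
    [1.5,0.1,0,0,0,0],
    [1.0,0,0,0,0,0],
    [0.5,0,0,0,0,0],
    [0,0,0,0,0,0]
  ]
}}

```text
time: 17.22
ee_pos: [0.4417, -0.246, 0.0169]
orientation: [1.448, 1.036, -1.447]
wrist_force: [-0.0, 0.5, -0.2]
finger_gap: 0.0159
```

```bash
python3 - <<'E'
from h import *
plan([(.447,-.234,.007,-17.5,.5)])
E
```

```text
now [ 0.4417 -0.246   0.0169] yaw -18.84 tilt [-0.     0.001 -1.   ] t 17.2167 F [-0.   0.5 -0.2]
[[0.25,0.03,-0.33,-0.3,0,0],[0.25,0.03,-0.33,-0.3,0,0],[0.25,0.03,-0.33,-0.3,0,0],[0.25,0.03,-0.33,-0.3,0,0]]
```

Request:
{"op": "jog_arm", "data": {
  "deltas": [
    [0.3,0,0,0,0,0],
    [0.4,0,0,0,0,0],
    [0.2,0,0,0,0,0],
    [0,0,-0.5,0,0,0],
    [0,0,-0.6,0,0,0]
  ]
}}

```text
time: 17.63
ee_pos: [0.4452, -0.2371, 0.0093]
orientation: [1.45, 1.031, -1.447]
wrist_force: [-0.2, -0.2, 0.6]
finger_gap: 0.0161
```

```bash
python3 - <<'E'
from h import *
plan([(.499,-.085,.008,-18,1.2)])
E
```

```text
now [ 0.4452 -0.2371  0.0093] yaw -18.98 tilt [ 0.003 -0.001 -1.   ] t 17.6333 F [-0.2 -0.2  0.6]
[[0.01,0.01,-1.15,-0.1,0,0],[0.01,0.01,-1.15,-0.1,0,0],[0.01,0.01,-1.15,-0.1,0,0],[0.01,0.01,-1.15,-0.1,0,0],[0.01,0.02,-1.15,-0.1,0,0],[0.01,0.02,-1.15,-0.1,0,0],[0.01,0.02,-1.15,-0.1,0,0],[0.01,0.02,-1.15,-0.1,0,0]]
[[0.01,0.02,-1.15,-0.1,0,0],[0.01,0.02,-1.15,-0.1,0,0],[0.01,0.02,-1.15,-0.1,0,0],[0.01,0.03,-1.15,-0.1,0,0],[0.01,0.03,-1.15,-0.1,0,0],[0.01,0.03,-1.15,-0.1,0,0]]
```

Request:
{"op": "jog_arm", "data": {
  "deltas": [
    [0.1,0,-0.8,0,0,0],
    [0.05,0,-1.0,0,0,0],
    [0,0,-1.0,0,0,0],
    [0,0,-1.0,0,0,0],
    [0,0,-1.0,0,0,0],
    [0,0,-1.0,0,0,0],
    [0,0,-1.0,0,0,0]
  ]
}}

```text
time: 18.22
ee_pos: [0.4706, -0.1648, 0.0086]
orientation: [1.449, 1.031, -1.443]
wrist_force: [-0.2, -0.8, -0.3]
finger_gap: 0.016
```

```bash
python3 - <<'E'
from h import *
plan([(.502,-.085,.008,-14,1.2),(.514,.21,.008,-2,1.7)])
c=snap('side','s19.png')
im=c['pixels'][150:260,160:290].astype(float); im=np.clip(im*2,0,255).astype('uint8'); cv2.imwrite('pics/s19z.png',cv2.resize(im,None,fx=5,fy=5,interpolation=cv2.INTER_CUBIC))
E
```

```text
now [ 0.4706 -0.1648  0.0086] yaw -18.82 tilt [ 0.005 -0.001 -1.   ] t 18.2167 F [-0.2 -0.8 -0.3]
[[0.01,0.05,-1.07,-0.6,0,0],[0.01,0.06,-1.07,-0.6,0,0],[0.01,0.07,-1.07,-0.6,0,0],[0.01,0.08,-1.07,-0.6,0,0],[0.01,0.09,-1.07,-0.6,0,0],[0.01,0.11,-1.07,-0.6,0,0],[0.01,0.12,-1.06,-0.6,0,0],[0.01,0.13,-1.06,-0.6,0,0]]
[[0.0,-0.33,-1.61,-0.7,0,0],[0.0,-0.31,-1.61,-0.7,0,0],[0.0,-0.29,-1.61,-0.7,0,0],[0.0,-0.28,-1.62,-0.7,0,0],[0.0,-0.26,-1.62,-0.7,0,0],[0.0,-0.24,-1.62,-0.7,0,0],[0.0,-0.22,-1.63,-0.7,0,0],[0.0,-0.2,-1.63,-0.7,0,0]]
[[0.0,-0.18,-1.63,-0.7,0,0],[0.0,-0.16,-1.63,-0.7,0,0],[0.0,-0.14,-1.63,-0.7,0,0],[0.0,-0.12,-1.64,-0.7,0,0],[0.0,-0.11,-1.64,-0.7,0,0],[0.0,-0.09,-1.64,-0.7,0,0],[0.0,-0.07,-1.64,-0.7,0,0],[0.0,-0.05,-1.64,-0.7,0,0]]
[[0.0,-0.03,-1.64,-0.7,0,0],[0.0,-0.01,-1.64,-0.7,0,0]]
```

View pics/s19z.png

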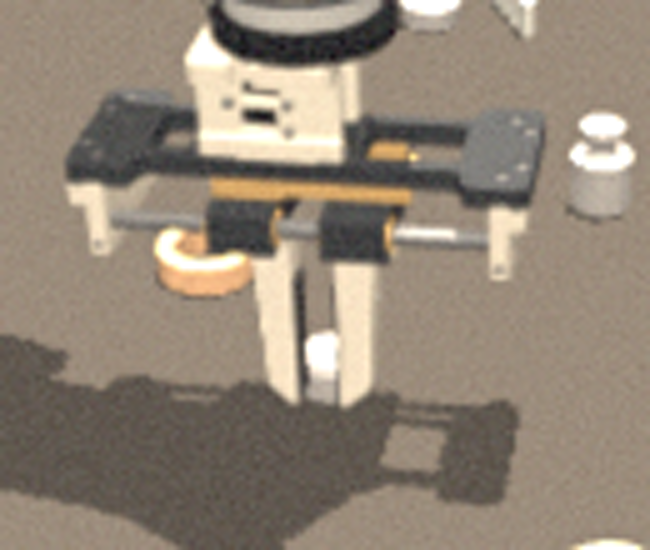

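The disc is between the fingers at (355,322). I'll continue along this heading, past the ring's line.

Request:
{"op": "jog_arm", "data": {
  "deltas": [
    [0,0,-1.1,0,0,0],
    [0,0,-1.1,0,0,0],
    [0,0,-1.1,0,0,0],
    [0,0,-1.1,0,0,0],
    [0,0,-1.1,0,0,0],
    [0,0,-1.1,-0.5,0,0],
    [0,0,-1.1,-0.8,0,0],
    [0,0,-1.1,-1.0,0,0]
  ]
}}

```text
time: 18.93
ee_pos: [0.5007, -0.0736, 0.0086]
orientation: [1.416, 1.057, -1.412]
wrist_force: [-0.2, 0.3, -0.2]
finger_gap: 0.0159
```

```bash
python3 - <<'E'
from h import *
plan([(.511,.03,.008,-2,1.4),(.514,.215,.008,-2,1.7)])
c=snap('side','s20.png')
im=c['pixels'][130:240,160:290].astype(float); im=np.clip(im*2,0,255).astype('uint8'); cv2.imwrite('pics/s20z.png',cv2.resize(im,None,fx=5,fy=5,interpolation=cv2.INTER_CUBIC))
E
```

```text
now [ 0.5007 -0.0736  0.0086] yaw -16.26 tilt [ 0.004 -0.002 -1.   ] t 18.9333 F [-0.2  0.3 -0.2]
[[0.01,-0.24,-1.28,-1.8,0,0],[0.01,-0.2,-1.29,-1.8,0,0],[0.01,-0.16,-1.29,-1.8,0,0],[0.01,-0.12,-1.3,-1.8,0,0],[0.01,-0.08,-1.3,-1.8,0,0],[0.01,-0.04,-1.3,-1.8,0,0],[0.01,0.0,-1.3,-1.8,0,0],[0.01,0.04,-1.3,-1.8,0,0]]
[[0.0,-0.03,-1.68,0.0,0,0],[0.0,-0.03,-1.68,0.0,0,0],[0.0,-0.03,-1.68,0.0,0,0],[0.0,-0.03,-1.68,0.0,0,0],[0.0,-0.03,-1.68,0.0,0,0],[0.0,-0.03,-1.68,0.0,0,0],[0.0,-0.03,-1.68,0.0,0,0],[0.0,-0.03,-1.68,0.0,0,0]]
[[0.0,-0.03,-1.68,0.0,0,0],[0.0,-0.03,-1.68,0.0,0,0],[0.0,-0.03,-1.68,0.0,0,0]]
```

View pics/s20z.png

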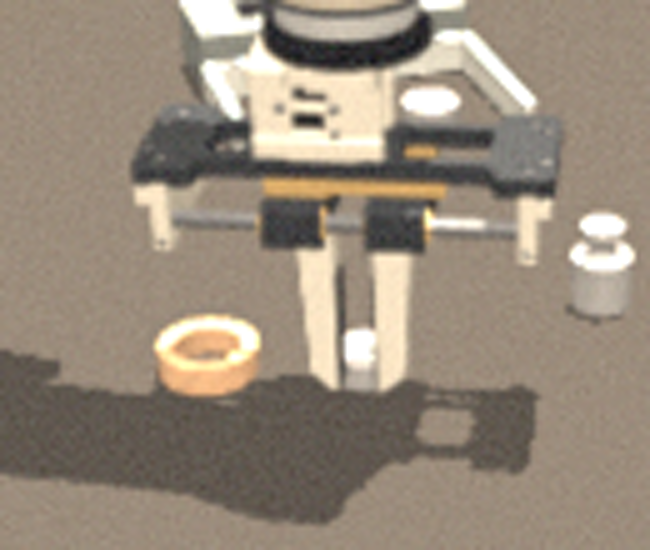

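Still in place, and clear of the ring. Next I'll turn gradually toward the bay.

Request:
{"op": "jog_arm", "data": {
  "deltas": [
    [0,-0.1,-1.2,-1.5,0,0],
    [0,-0.1,-1.2,-1.8,0,0],
    [0,-0.1,-1.2,-1.8,0,0],
    [0,-0.1,-1.2,-1.8,0,0],
    [0,0,-1.2,-1.8,0,0],
    [0,0,-1.2,-1.8,0,0],
    [0,0,-1.2,-1.5,0,0],
    [0,0,-1.2,-1.0,0,0]
  ]
}}

```text
time: 19.65
ee_pos: [0.5145, 0.0309, 0.0085]
orientation: [1.235, 1.188, -1.231]
wrist_force: [0.2, -0.2, 0.0]
finger_gap: 0.0157
```

```bash
python3 - <<'E'
from h import *
plan([(.516,.215,.008,-1,1.7)])
c=snap('side','s21.png')
im=c['pixels'][110:220,160:290].astype(float); im=np.clip(im*2,0,255).astype('uint8'); cv2.imwrite('pics/s21z.png',cv2.resize(im,None,fx=5,fy=5,interpolation=cv2.INTER_CUBIC))
E
```

```text
now [0.5145 0.0309 0.0085] yaw -1.93 tilt [ 0.005 -0.002 -1.   ] t 19.65 F [ 0.2 -0.2  0. ]
[[0.0,-0.04,-1.67,-0.1,0,0],[0.0,-0.04,-1.67,-0.1,0,0],[0.0,-0.04,-1.67,-0.1,0,0],[0.0,-0.04,-1.67,-0.1,0,0],[0.0,-0.03,-1.67,-0.1,0,0],[0.0,-0.03,-1.67,-0.1,0,0],[0.0,-0.03,-1.67,-0.1,0,0],[0.0,-0.03,-1.67,-0.1,0,0]]
[[0.0,-0.02,-1.67,-0.1,0,0],[0.0,-0.02,-1.67,-0.1,0,0],[0.0,-0.02,-1.67,-0.1,0,0]]
```

View pics/s21z.png

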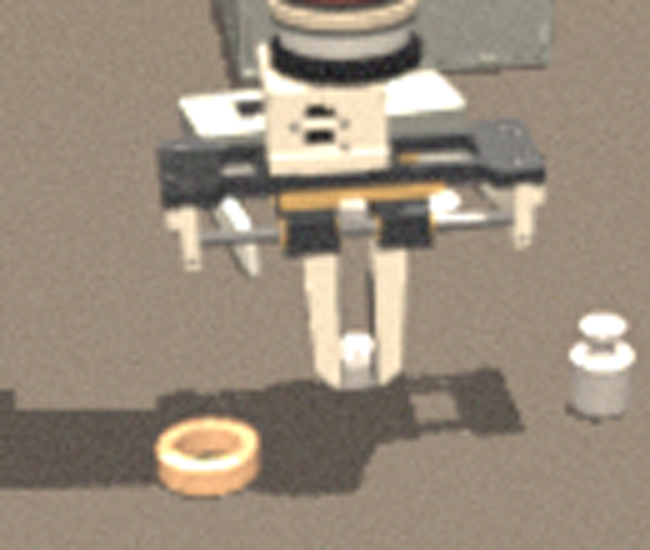

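Request:
{"op": "jog_arm", "data": {
  "deltas": [
    [0,-0.1,-1.4,0,0,0],
    [0,-0.05,-1.6,0,0,0],
    [0,0,-1.6,0,0,0],
    [0,0,-1.6,0,0,0],
    [0,0,-1.6,0,0,0],
    [0,0,-1.6,0,0,0],
    [0,0,-1.6,0,0,0]
  ]
}}

```text
time: 20.28
ee_pos: [0.5156, 0.1468, 0.0084]
orientation: [1.231, 1.19, -1.229]
wrist_force: [0.7, 0.0, -1.0]
finger_gap: 0.016
```

```bash
python3 - <<'E'
from h import *
plan([(.516,.213,.008,-1,1.7)])
c=snap('side','s22.png')
im=c['pixels'][100:210,160:290].astype(float); im=np.clip(im*2,0,255).astype('uint8'); cv2.imwrite('pics/s22z.png',cv2.resize(im,None,fx=5,fy=5,interpolation=cv2.INTER_CUBIC))
E
```

```text
now [0.5156 0.1468 0.0084] yaw -1.7 tilt [ 0.004 -0.003 -1.   ] t 20.2833 F [ 0.7  0.  -1. ]
[[0.01,-0.04,-1.65,-0.2,0,0],[0.01,-0.03,-1.66,-0.2,0,0],[0.01,-0.03,-1.66,-0.2,0,0],[0.01,-0.02,-1.66,-0.2,0,0]]
```

View pics/s22z.png

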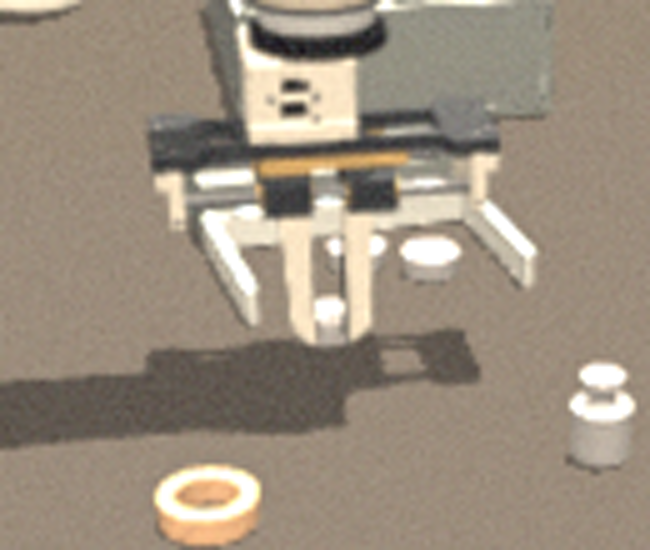

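Request:
{"op": "jog_arm", "data": {
  "deltas": [
    [0,-0.1,-1.5,0,0,0],
    [0,0,-1.6,0,0,0],
    [0,0,-1.5,0,0,0],
    [0,0,-1.2,0,0,0],
    [0,0,-0.9,0,0,0],
    [0,0,-0.5,0,0,0],
    [0,0,0,0,0,0]
  ]
}}

```text
time: 20.92
ee_pos: [0.5156, 0.2247, 0.008]
orientation: [1.224, 1.194, -1.224]
wrist_force: [0.1, 0.3, 0.1]
finger_gap: 0.0162
```

Request:
{"op": "jog_arm", "data": {
  "deltas": [
    [0,0,0.5,0,0,0],
    [0,0,1.5,0,0,0],
    [-1,0,2.0,0,0,0],
    [-2.5,0,2,0,0,0],
    [-3,0,2.5,0,0,0],
    [-3,0,3.5,0,0,0],
    [-1,0,3.7,0,0,0],
    [0,0,3.7,0,0,0]
  ]
}}

```text
time: 21.58
ee_pos: [0.5092, 0.0303, 0.1119]
orientation: [1.214, 1.204, -1.22]
wrist_force: [0.6, -0.5, -0.2]
finger_gap: 0.0159
```

Request:
{"op": "jog_arm", "data": {
  "deltas": [
    [0,0,3.5,0,0,0],
    [0,0,3.5,0,0,0],
    [0,0,3.5,0,0,0],
    [0,0,3.0,0,0,0],
    [0,0,2.0,0,0,0],
    [0,0,1.0,0,0,0],
    [0,0,0,0,0,0]
  ]
}}

```text
time: 22.17
ee_pos: [0.4993, -0.1639, 0.1168]
orientation: [1.233, 1.178, -1.242]
wrist_force: [1.2, 0.2, -0.5]
finger_gap: 0.0163
```

```bash
python3 - <<'E'
from h import *
plan([])
c=loggers()
cv2.imwrite('pics/t23.png',cv2.resize(c['pixels'][80:330,30:430],None,fx=2,fy=2))
for l,z in [('weight',.023),('egg_ring',.008),('marker',.007),('egg',0),('pot',0),('torch',0)]:
    for r in landmark_of('top',l)[:1]: print(l,np.round(r['pixel'],1),np.round(ray(c,r['pixel'],0),3))
c=snap('side','s23.png')
E
```

```text
now [ 0.4993 -0.1639  0.1168] yaw -2.36 tilt [ 0.004 -0.011 -1.   ] t 22.1667 F [ 1.2  0.2 -0.5]
L 0.62 172 [0.5174 0.2477] bay [-0.0365 -0.0031]
L 0.52 183 [0.5495 0.2663] bay [-0.0023  0.0111]
L 0.49 172 [0.5944 0.2479] bay [ 0.0398 -0.0131]
weight [159.1 216.1] [ 0.639 -0.009  0.   ]
egg_ring [243.4 227.9] [ 0.431 -0.037  0.   ]
marker [100.6 240.4] [ 0.786 -0.07   0.   ]
egg [204.1 394.4] [ 0.524 -0.447  0.   ]
pot [115.5 319. ] [ 0.747 -0.266  0.   ]
torch [281.6 384.5] [ 0.336 -0.417  0.   ]
```

View pics/t23.png

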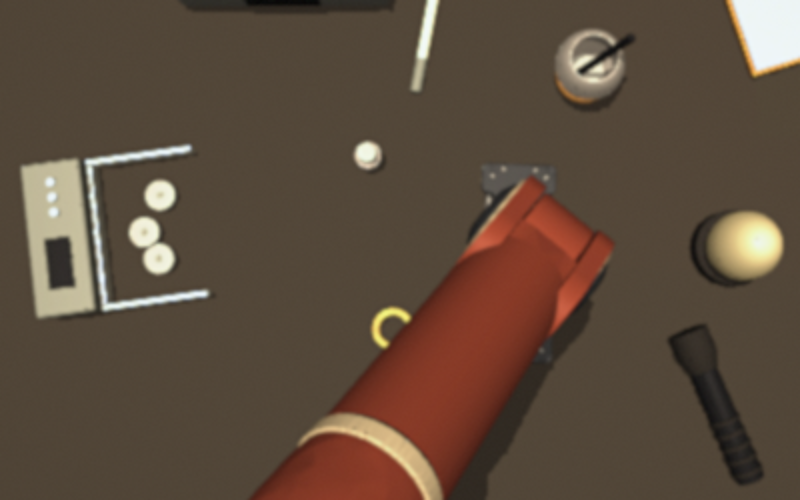

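View pics/s23.png

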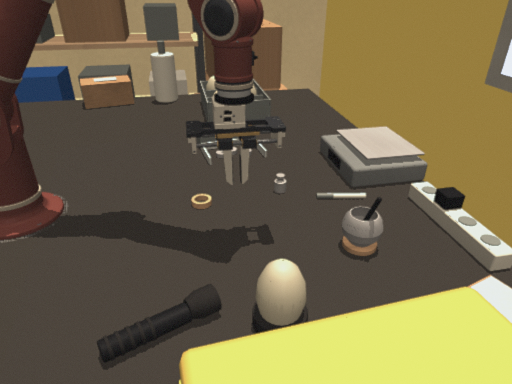

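```bash
python3 - <<'E'
from h import *
c=read_camera('top'); cv2.imwrite('pics/z24.png',cv2.resize(c['pixels'][145:245,40:150],None,fx=6,fy=6,interpolation=cv2.INTER_CUBIC))
E
```

```text
(no output)
```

View pics/z24.png

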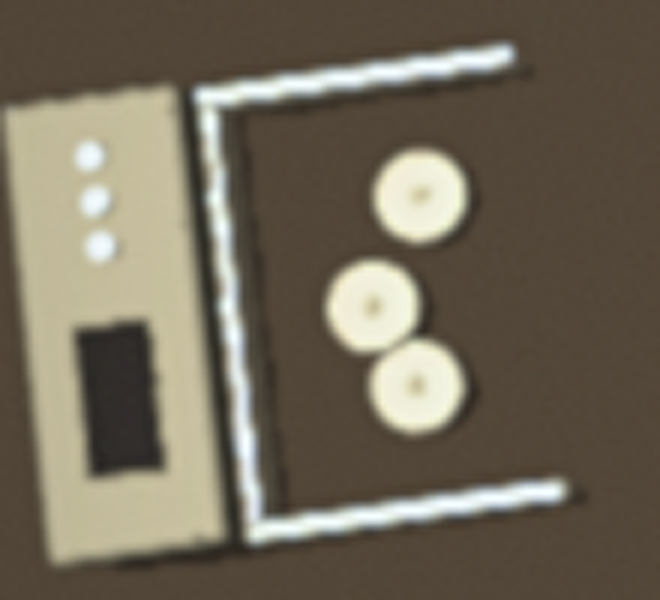

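All three discs, at about (195,420), (305,372) and (385,417), look flat and lie wholly inside the walls. Two sit side by side, nearly touching. The robot is clear, so I'll hand in.

```bash
python3 -c "
from cell import *
print(hand_in())"
```

```text
the job is handed in; nothing more can be done
None
```

All three loggers are in the bay, and I handed the job in with about 22 s on the robot's clock. I pushed each one over the bench with the fingertips 16 mm apart.

**Loggers:** In the last top picture they lie at bay (x, y) of about (-2, +11), (+40, -13) and (-37, -3) mm. That is at least 29 mm inside the open edge. They look flat; the first and third sit side by side, nearly touching.

**Bystanders:** The weight, egg ring, marker, egg, pot and torch all measured within about 7 mm of their first positions, which is the scatter of the detector. None looked moved in the pictures. The gripper was raised and clear of everything at hand-in, and the wrist force read under 2 N at the end of every move.

**What disagreed or went wrong:**
- **Fingertip length:** in the pictures the tips stood only about 5 mm ahead of the reported TCP, not the stated 22 mm. The gripper also met no bench at heights where 22 mm would have.
- **First passes:** because of this, my first pass at logger 1 went over it without moving it. My first pass at logger 2 also came in too high, and one finger came to rest over its top. I backed off, came in lower and repeated both pushes without trouble.

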